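# Sort the mixed specimens in the safety cabinet

## Robot

A 7-joint arm with a two-finger parallel gripper is mounted at the origin on the work surface. World frame = base frame: x ahead of the robot, y to its left, z up, the work surface at z = 0. Lengths are in m, angles in rad, forces in N, time in s.
With the tool pointing down it reaches from about 0.4 to 0.85 m from the base axis. Payload 10.4 kg.
Tool frame: the origin (TCP) lies at the very end of the fingers, on their centre line; the grasp point (between the pads) lies 19 mm behind it (manip.grip_depth is the distance from the TCP to the grasp point, in m); z points along the fingers, x is the direction in which the jaws open and shut, and the axes are right-handed (so a half turn about z gives the same grasp; the last joint's range is limited). The gripper opens to 85 mm and grips with 20 to 120 N. Pads are 22 mm wide; open, the fingers measure 114 mm over their backs; the gripper's body (76 mm by 85 mm) begins 54 mm behind the grasp point. The pads swing forward as they close: fully open they stand 13 mm farther back than shut.
Start: joints at [-1.213, 0.332, -0.065, 1.46, 0.022, 1.35, -0.088], TCP at [0.232, 0.58, 0.231] pointing down, gripper open.
Joint ranges: [-2.6, 2.6], [-0.5, 2.12], [-1.47, 1.34], [0.16, 2.42], [-1.27, 4.41], [0.06, 2.06], [-2.6, 2.6]. Speed limits (rad/s): [2.22, 2.22, 2.79, 2.79, 3.14, 3.14, 3.14].

## Interface

Orientations are given as a unit quaternion [x, y, z, w].
In Python, from workcell import manip, cams gives the robot as it stands. The module is installed in compiled form; this text tells all that it offers.
- The arm moves only by the tool move_arm, never from a script. Its arguments are lists of equal length, an entry for each row: "claw": the opening, from 0 (shut) to 1 (fully open); "dp": the shift along the tool's x, y, z as a fraction of full scale, a list of three; "turn": the turn, a rotation vector about the tool's x, y, z as a fraction of full scale, a list of three. A call has 1 to 8 rows; each row shifts and turns the commanded pose from where the row before left it, along the tool's axes as they then stand; what a row does not reach is not made up. Full scale, the value 1, is 200 mm for a shift and 45 degrees for a turn. A row lasts 1/12 s, in which the tool goes at most 41.7 mm and 7.16 degrees, less where a joint would pass 70% of its speed; a pose out of reach is approached as far as the arm can. A call with a number of a shift or a turn outside -1 to 1 is refused whole. A call with a gripper value outside its range is refused whole. The fingers move at their own pace and stop on an object; "grip_force" is the grip in N (left out, the last holds). Time passes only in rows, so rows that do not move let the fingers close. It gives the time, the measured TCP pose, the force and the opening at its end, in the units of the state.
- manip.get_obs(): the state, without advancing time (a new reading comes with each control period).
- cams.camera(name): name is "scene" or "top" or "wrist"; returns the picture (384x512x3 uint8, red, green, blue); there is no depth.
- cams.camera_info(name): a dict with "fx", "fy", "cx", "cy" (pixels), "dist" ([k1, k2, p1, p2, k3] as OpenCV has them; the pictures are not rectified), "pose" (4x4, takes a point from camera to world coordinates); the wrist camera has in their place "tool_from_camera" (4x4, takes a point from camera to tool coordinates, whose origin is the TCP and whose axes are the tool frame's). Camera axes: x right, y down, z forward; pixel columns grow to the right and rows downward; lengths in m; the calibration is good to about 2 mm. A picture is of the moment at which its call begins: read the wrist's pose just before it. camera_info takes no time and is no camera call.
- manip.hand_in(): hands the job in, once; it reports no verdict.
The state is a dict: "clock": time; "joint_pos": joint angles; "joint_velocities": joint speeds; "tau": joint torques, N m; "position": TCP position; "ee_rot": TCP orientation; "ft_force": force on the tool from outside, world axes, zero at the start; "torque": the same for the moment, N m; "grip_width": opening from 0.0 (shut) to 1.0 (fully open).
Only numpy, scipy, OpenCV 4.12 (cv2) and the standard library are available. Lean on these libraries where they do the work, as an engineer would, in place of code of your own. Each camera call takes 0.05 s, during which the arm holds its last target.

## Task

A mixed handful of specimens stands on the cabinet's worktop: stand the two loose screw-cap bottles in the two empty bays of the white wire rack, stand the wide lidded pot in the deep square bin, lay the slide mailer flat in the shallow metal tray, and set the culture dish in the middle of the round plate on top of the small warmer. Keep every specimen upright (label or lid side up) all the time, and leave the bottle that is already in the rack standing in its bay.

Things in the scene. Friction and masses are not known exactly. Their poses are not given: they have to be found in the camera images.
- bottle_a: Loose straight white plastic sample bottle with a grey ribbed screw cap, the same thing as the other bottles: a plain upright cylinder 38 mm in diameter and 86 mm high (cap 37 mm across, the top 20 mm), about 80 g. Origin at the centre of its underside, z up.
- bottle_b: Loose straight white plastic sample bottle with a grey ribbed screw cap, the same thing as the other bottles: a plain upright cylinder 38 mm in diameter and 86 mm high (cap 37 mm across, the top 20 mm), about 80 g. Origin at the centre of its underside, z up.
- stock_bottle: Already-filed straight white plastic sample bottle with a grey ribbed screw cap, the same thing as the other bottles: a plain upright cylinder 38 mm in diameter and 86 mm high (cap 37 mm across, the top 20 mm), about 80 g. It stands loose in the end bay of the rack on the rack's -y side, and must stay there. Origin at the centre of its underside, z up.
- pot: Wide round specimen pot with a white screw lid, standing loose: body 56 mm in diameter, lid 60 mm in diameter and 16 mm thick at the top, 70 mm high overall, about 90 g. Origin at the centre of its underside, z up.
- dish: Round culture dish with its lid on, clear plastic with a dark red-brown disc of culture medium in it (53 mm in diameter), lying flat and loose: 60 mm in diameter, 15 mm high, about 30 g. Origin at the centre of its underside, z up.
- mailer: Slide mailer, a flat oblong plastic box lying loose on its broad side, grey with a white cap at one end: 86 mm long (its x), 32 mm wide (its y), 17 mm high, about 50 g. Origin at the centre of its underside, z up.
- rack: White wire rack with a metal base, fixed: three square bays in a row along its y, centres at y = -58, 0 and +58 mm, each 54 mm wide inside; base top 4 mm and wire rim 44 mm above the worktop. The bay at y = -58 mm holds the already-filed bottle, those at 0 and +58 mm are empty. Standing bottles leave only 20 mm between neighbours along y, but the rack is open above its rim along x. Origin at the centre of its underside, z up.
- bin: Deep square grey plastic bin, open on top, fixed: 110 mm square outside (rim lip 118 mm), 102 mm square inside, inner floor 4 mm and rim 34 mm above the worktop. Origin at the centre of its underside, z up.
- tray: Shallow bare-metal tray, fixed: 146 mm along its x and 104 mm along its y outside (rim lip 152 by 112 mm), 140 by 98 mm inside, inner floor 3 mm and rim 16 mm above the worktop. Origin at the centre of its underside, z up.
- warmer_top (a point): Centre of the upper face of the round bare-metal plate (96 mm in diameter) on the small white warmer, fixed, 58 mm above the worktop. The warmer's case is 150 mm along x and 124 mm along y, 50 mm high, and reaches 91 mm from this point towards -x (a control knob sticks out 12 mm more there), 59 mm towards +x and 62 mm to each side. z up.
Not all that is in view belongs to the job. What is shaped like the bottle_a but yellow is not meant.

How it is judged:
At the end, for the whole second after the job is handed in: The loose bottles stand one in each empty bay, within 14 mm of its centre; the filed bottle in its own bay; the pot on the bin floor; the mailer flat in the tray; the dish on the round plate within 18 mm of its centre. All upright within 0.12 rad, released, at rest ((((y of bottle_a in the frame of rack between -0.014 and 0.014 m and x of bottle_a in the frame of rack between -0.014 and 0.014 m and z of bottle_a in the frame of rack between 0 and 0.01 m) and (y of bottle_b in the frame of rack between 0.044 and 0.072 m and x of bottle_b in the frame of rack between -0.014 and 0.014 m and z of bottle_b in the frame of rack between 0 and 0.01 m)) or ((y of bottle_a in the frame of rack between 0.044 and 0.072 m and x of bottle_a in the frame of rack between -0.014 and 0.014 m and z of bottle_a in the frame of rack between 0 and 0.01 m) and (y of bottle_b in the frame of rack between -0.014 and 0.014 m and x of bottle_b in the frame of rack between -0.014 and 0.014 m and z of bottle_b in the frame of rack between 0 and 0.01 m))) and y of stock_bottle in the frame of rack between -0.072 and -0.044 m and x of stock_bottle in the frame of rack between -0.014 and 0.014 m and z of stock_bottle in the frame of rack between 0 and 0.01 m and x of pot in the frame of bin between -0.026 and 0.026 m and y of pot in the frame of bin between -0.026 and 0.026 m and z of pot in the frame of bin between 0 and 0.011 m and x of mailer in the frame of tray between -0.06 and 0.06 m and y of mailer in the frame of tray between -0.045 and 0.045 m and z of mailer in the frame of tray between 0 and 0.01 m and horizontal distance between dish and warmer_top below 0.018 m and z of dish in the frame of warmer_top between -0.005 and 0.006 m and angle between each of bottle_a, bottle_b, stock_bottle, pot, dish, mailer's own z axis and vertical below 0.12 rad and linear speed of each of bottle_a, bottle_b, stock_bottle, pot, dish, mailer below 0.02 m/s and contact force between each of bottle_a, bottle_b, pot, dish, mailer and the fingers below 0.05 N); the robot touches nothing.
It fails at once if a specimen is tipped by more than about 40 degrees (angle between any of bottle_a, bottle_b, stock_bottle, pot, dish, mailer's own z axis and vertical above 0.7 rad).
It fails at once if the bottle already in the rack is taken out of its bay (distance of stock_bottle from where it was at the start of the episode above 0.035 m).
It also fails if it takes over 122 s, if anything falls off the work surface, if the arm or the gripper's body presses on something with over 40 N, if the wrist force passes 120 N, or if a joint passes its speed limit or range.

## Working session

There is one attempt and no reset: what is moved stays moved. The work goes in short steps, Python scripts to look and compute and a tool call to move; the robot and the scene stay as the last step left them, time stands still between calls to the robot, and variables do not carry over. Pictures are saved under pics/ and viewed, and the job is handed in when it is done.

Besides the shell and the picture viewer there is one more tool, called after ">>>" as name(argument=value, ...) on one line, values as JSON. move_arm: Moves the arm, as the interface text tells. Shift numbers are shares of 200 mm and turn numbers shares of 45 degrees, none past 1 either way. Its arguments: {"type":"object","properties":{"claw":{"type":"array","items":{"type":"number"}},"dp":{"type":"array","items":{"type":"array","items":{"type":"number"}}},"turn":{"type":"array","items":{"type":"array","items":{"type":"number"}}},"grip_force":{"type":"number"}},"required":["claw","dp","turn"]}

```bash
ls; mkdir -p pics; python3 - <<'E'
from workcell import manip,cams
import cv2,numpy as np
np.set_printoptions(precision=4,suppress=True)
for n in ("scene","top"):
    im=cams.camera(n); cv2.imwrite(f"pics/{n}0.png",cv2.resize(im[:,:,::-1],(800,600),interpolation=cv2.INTER_CUBIC)); cv2.imwrite(f"raw_{n}0.png",im[:,:,::-1])
    print(n,cams.camera_info(n))
print(cams.camera_info("wrist"))
print(manip.get_obs())
print(manip.grip_depth)
E
```

```text
pics
scene {'fx': 398.5366219674153, 'fy': 398.5366219674153, 'cx': 254.78234688231635, 'cy': 186.5835447433426, 'dist': array([0.0102, 0.    , 0.    , 0.    , 0.    ]), 'pose': array([[-0.3694,  0.586 , -0.7212,  1.2927],
       [ 0.9293,  0.2362, -0.284 ,  0.2918],
       [ 0.0039, -0.7751, -0.6318,  0.7861],
       [ 0.    ,  0.    ,  0.    ,  1.    ]])}
top {'fx': 406.33692201976265, 'fy': 406.33692201976265, 'cx': 254.80831247243273, 'cy': 185.46339935881483, 'dist': array([-0.0534,  0.    ,  0.    ,  0.    ,  0.    ]), 'pose': array([[-0.029 , -0.9975,  0.0651,  0.4198],
       [-0.9996,  0.0289, -0.002 , -0.0257],
       [ 0.0001, -0.0652, -0.9979,  1.2717],
       [ 0.    ,  0.    ,  0.    ,  1.    ]])}
{'fx': 322.4432297603727, 'fy': 322.4432297603727, 'cx': 256.2760177249881, 'cy': 194.1336851181552, 'dist': array([-0.0557,  0.    ,  0.    ,  0.    ,  0.    ]), 'tool_from_camera': array([[ 1.    ,  0.0004, -0.0002,  0.0017],
       [-0.0003,  0.9534,  0.3017, -0.0781],
       [ 0.0003, -0.3017,  0.9534, -0.1423],
       [ 0.    ,  0.    ,  0.    ,  1.    ]])}
{'clock': 0.1, 'joint_pos': array([-1.2126,  0.3328, -0.0647,  1.4609,  0.0216,  1.3499, -0.0885]), 'joint_velocities': array([ 0.0004, -0.0024, -0.0004, -0.0012,  0.0005, -0.0008,  0.0005]), 'tau': array([  0.0009, -62.6745,   0.0489, -39.2436,   0.0163,   0.0069,
         0.    ]), 'position': array([0.2322, 0.5799, 0.2306]), 'ee_rot': array([ 0.8281,  0.5605, -0.0005,  0.0004]), 'ft_force': array([0.2658, 1.9502, 0.1917]), 'torque': array([-0.0352,  0.0094, -0.0297]), 'grip_width': 1.001209505468285}
0.0187
```

View pics/top0.png

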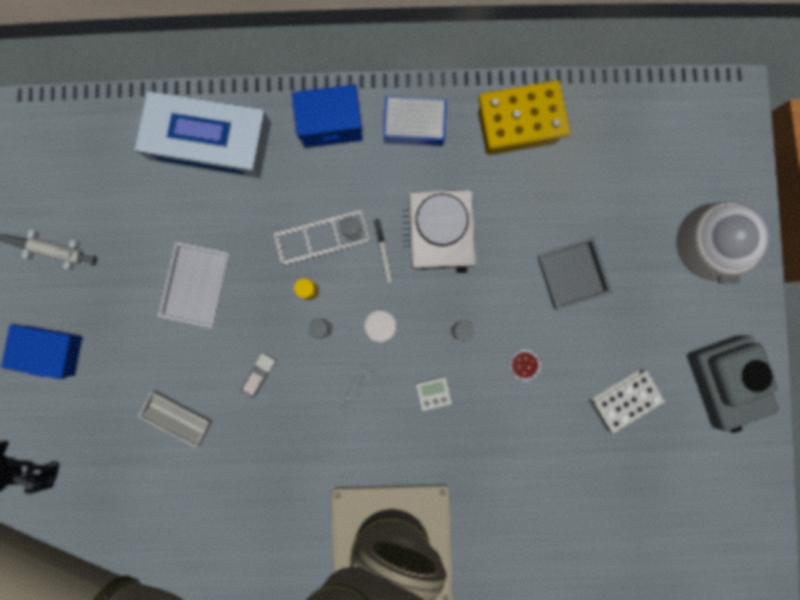

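View pics/scene0.png

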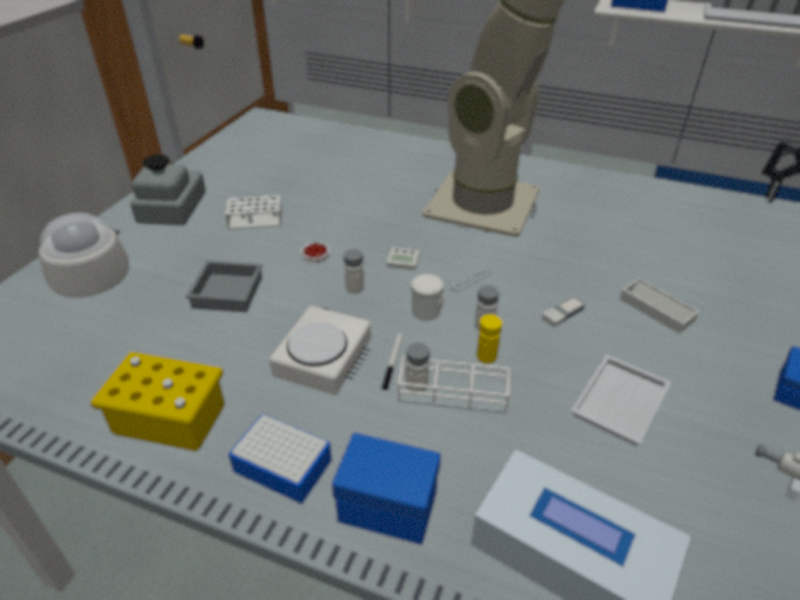

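```bash
cat > h.py <<'E'
import cv2,numpy as np
from workcell import cams
np.set_printoptions(precision=4,suppress=True)
def K(i): return np.array([[i['fx'],0,i['cx']],[0,i['fy'],i['cy']],[0,0,1]])
def proj(n,P,pose=None):
    i=cams.camera_info(n); T=np.linalg.inv(i['pose'] if pose is None else pose)
    p,_=cv2.projectPoints(np.asarray(P,float).reshape(-1,1,3),cv2.Rodrigues(T[:3,:3])[0],T[:3,3],K(i),np.array(i['dist']))
    return p.reshape(-1,2)
def ray(n,uv,z,pose=None):
    i=cams.camera_info(n); T=i['pose'] if pose is None else pose
    d=cv2.undistortPoints(np.asarray(uv,float).reshape(-1,1,2),K(i),np.array(i['dist'])).reshape(-1,2)
    d=np.c_[d,np.ones(len(d))]@T[:3,:3].T
    o=T[:3,3]; return o+d*((z-o[2])/d[:,2])[:,None]
E
python3 - <<'E'
from h import *
s=512/800
pts={'bA':(319,328,.086),'bB':(462,330,.086),'yellow':(305,289,.086),'pot':(380,326,.07),'dish':(525,366,.015),'mailer':(259,374,.017),'stock':(350,228,.086),'bin':(574,274,.034),'tray':(194,285,.016),'plate':(442,219,.058)}
for k,(u,v,z) in pts.items(): print(k,ray('top',[(u*s,v*s)],z)[0])
rk=[(275,235),(366,211),(369,241),(284,263)]
print(ray('top',np.array(rk)*s,.044))
im=cv2.imread('raw_top0.png')
c=im[110:290,80:420]
cv2.imwrite('pics/topcrop1.png',cv2.resize(c[:, :170],None,fx=4.4,fy=3.3*1.0,interpolation=cv2.INTER_CUBIC) if 0 else cv2.resize(c[:150,:190],None,fx=4,fy=4,interpolation=cv2.INTER_CUBIC))
cv2.imwrite('pics/topcrop2.png',cv2.resize(im[110:260,230:420],None,fx=4,fy=4,interpolation=cv2.INTER_CUBIC))
E
```

```text
bA [0.43   0.1216 0.086 ]
bB [ 0.4186 -0.145   0.086 ]
yellow [0.5037 0.1463 0.086 ]
pot [0.4306 0.0081 0.07  ]
dish [ 0.3438 -0.2742  0.015 ]
mailer [0.3434 0.2506 0.017 ]
stock [0.6164 0.0592 0.086 ]
bin [ 0.5216 -0.3746  0.034 ]
tray [0.5231 0.3784 0.016 ]
plate [ 0.6335 -0.1168  0.058 ]
[[0.6141 0.2092 0.044 ]
 [0.656  0.0302 0.044 ]
 [0.5968 0.0258 0.044 ]
 [0.5586 0.1924 0.044 ]]
```

View pics/topcrop1.png

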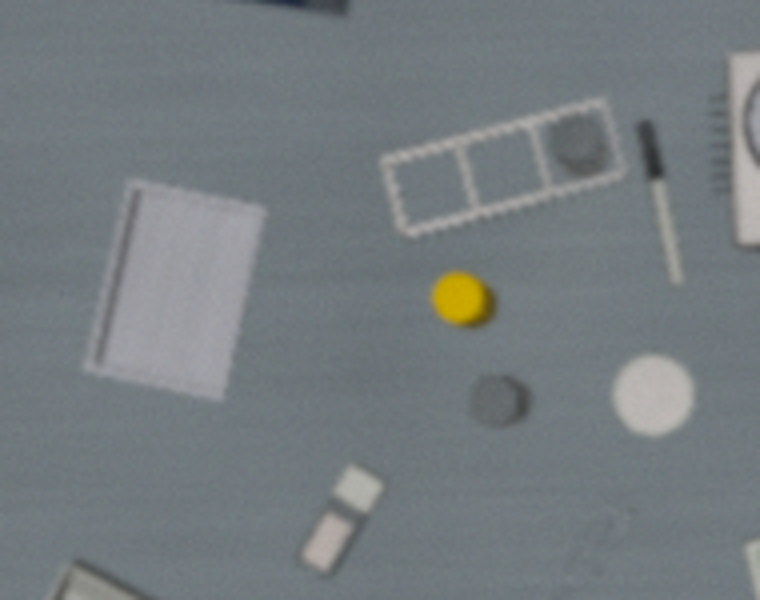

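View pics/topcrop2.png

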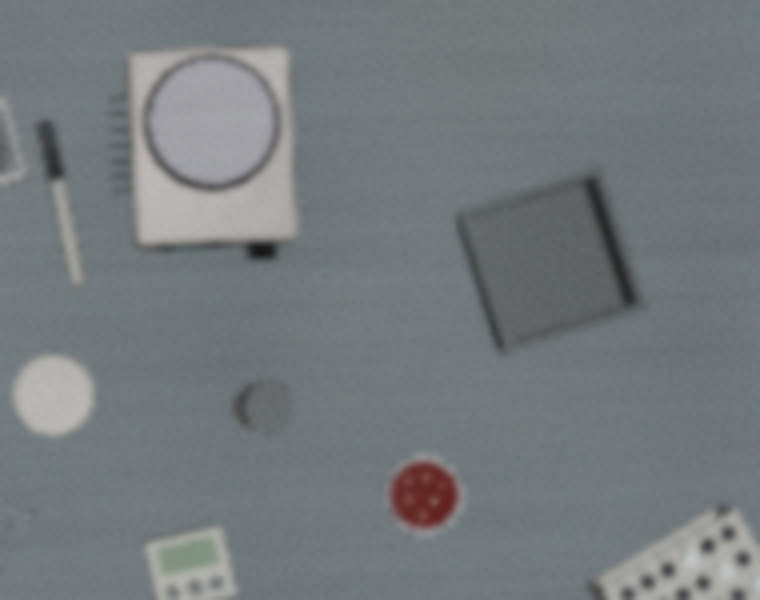

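```bash
cat > meas.py <<'E'
from h import *
def c1(p,o=(80,110)): return (np.array(p,float)+.5)/4-.5+np.array(o)
def c2(p): return c1(p,(230,110))
R={}
for k,p,z,f in [('bA',(496,401),.086,c1),('yellow',(459,298),.086,c1),('stock',(580,143),.086,c1),('pot',(654,396),.07,c1),('bB',(266,406),.086,c2),('dish',(424,495),.0148,c2),('plate',(212,122),.058,c2)]:
    R[k]=ray('top',[f(p)],z)[0]
Q={'tray':([(132,180),(266,205),(222,400),(85,370)],.016,c1),'rack':([(383,158),(606,98),(627,178),(407,236)],.044,c1),'bin':([(458,212),(597,168),(643,306),(505,352)],.034,c2),'mailer':([(355,463),(384,484),(330,577),(300,562)],.017,c1),'warmer':([(130,54),(288,47),(296,237),(138,244)],.05,c2)}
for k,(p,z,f) in Q.items():
    R[k]=ray('top',[f(q) for q in p],z)
E
python3 - <<'E'
from meas import *
for k,v in R.items():
    if v.ndim==1: print(k,v)
    else:
        c=v.mean(0); e=[v[1]-v[0],v[2]-v[1],v[3]-v[2],v[0]-v[3]]
        print(k,c,'len',[round(float(np.linalg.norm(x)),4) for x in e],'ang',[round(float(np.degrees(np.arctan2(x[1],x[0]))),1) for x in e])
E
```

```text
bA [0.4302 0.1231 0.086 ]
yellow [0.5062 0.1487 0.086 ]
stock [0.618  0.0573 0.086 ]
pot [0.4307 0.0083 0.07  ]
bB [ 0.4187 -0.1463  0.086 ]
dish [ 0.3465 -0.2732  0.0148]
plate [ 0.6336 -0.1161  0.058 ]
tray [0.5252 0.38   0.016 ] len [0.1082, 0.1553, 0.1106, 0.1526] ang [-102.3, 166.6, 76.3, -14.4]
rack [0.608  0.1173 0.044 ] len [0.1763, 0.0637, 0.173, 0.0629] ang [-76.5, -166.9, 103.2, 16.1]
bin [ 0.5244 -0.3747  0.034 ] len [0.1138, 0.1118, 0.113, 0.113] ang [-74.1, -164.3, 106.5, 16.1]
mailer [0.3415 0.2524 0.017 ] len [0.0277, 0.0823, 0.026, 0.0867] ang [-127.1, 148.5, 62.4, -30.4]
warmer [ 0.6174 -0.1169  0.05  ] len [0.1207, 0.1457, 0.1196, 0.1456] ang [-89.0, -179.8, 90.9, 0.6]
```

```bash
cat > ov.py <<'E'
from h import *
def circ(x,y,z,r): a=np.linspace(0,2*np.pi,60); return np.c_[x+r*np.cos(a),y+r*np.sin(a),0*a+z]
def rect(x,y,z,lx,ly,yaw):
    c,s=np.cos(np.radians(yaw)),np.sin(np.radians(yaw)); p=np.array([[1,1],[1,-1],[-1,-1],[-1,1],[1,1]])*[lx/2,ly/2]
    return np.c_[x+p[:,0]*c-p[:,1]*s,y+p[:,0]*s+p[:,1]*c,np.full(5,z)]
def model(M):
    L=[]
    for k,v in M.items():
        if k in('bA','bB','yellow','stock'):
            z=.004 if k=='stock' else 0
            L+=[circ(*v,.086+z,.0185),circ(*v,z,.019)]
        if k=='pot': L+=[circ(*v,.07,.03),circ(*v,0,.028)]
        if k=='dish': L+=[circ(*v,.015,.03),circ(*v,0,.03)]
        if k=='plate': L+=[circ(*v,.058,.048)]
        if k=='tray': L+=[rect(v[0],v[1],.016,.152,.112,v[2]),rect(v[0],v[1],.003,.14,.098,v[2])]
        if k=='bin': L+=[rect(v[0],v[1],.034,.118,.118,v[2]),rect(v[0],v[1],.004,.102,.102,v[2])]
        if k=='mailer': L+=[rect(v[0],v[1],.017,.086,.032,v[2]),rect(v[0],v[1],.0,.086,.032,v[2])]
        if k=='rack':
            a=np.radians(v[2])
            for j in(-.058,0,.058): L+=[rect(v[0]-j*np.sin(a),v[1]+j*np.cos(a),.044,.054,.054,v[2])]
    return L
def draw(n,raw,M,box,f,out,pose=None):
    im=cv2.imread(raw); x0,y0,x1,y1=box
    c=cv2.resize(im[y0:y1,x0:x1],None,fx=f,fy=f,interpolation=cv2.INTER_CUBIC)
    for l in model(M):
        p=(proj(n,l,pose)-[x0,y0]+.5)*f-.5
        cv2.polylines(c,[np.round(p*8).astype(np.int32)],False,(0,255,0),1,cv2.LINE_AA,3)
    cv2.imwrite(out,c)
M={'bA':(.4302,.1231),'yellow':(.5062,.1487),'stock':(.618,.0573),'pot':(.4307,.0083),'bB':(.4187,-.1463),'dish':(.3465,-.2732),'plate':(.6336,-.1161),'tray':(.5252,.380,-13.5),'rack':(.608,.1173,13.3),'bin':(.5244,-.3747,16),'mailer':(.3415,.2524,-31)}
E
python3 - <<'E'
from ov import *
draw('scene','raw_scene0.png',M,(110,140,310,290),4,'pics/ovs1.png')
draw('scene','raw_scene0.png',M,(240,150,440,290),4,'pics/ovs2.png')
draw('top','raw_top0.png',M,(90,120,290,270),4,'pics/ovt1.png')
E
```

```text
(no output)
```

View pics/ovs1.png

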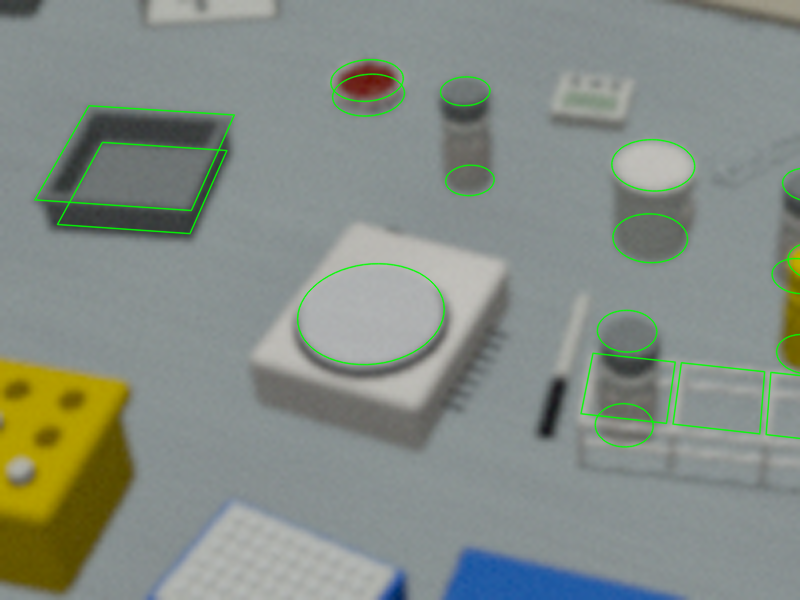

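View pics/ovs2.png

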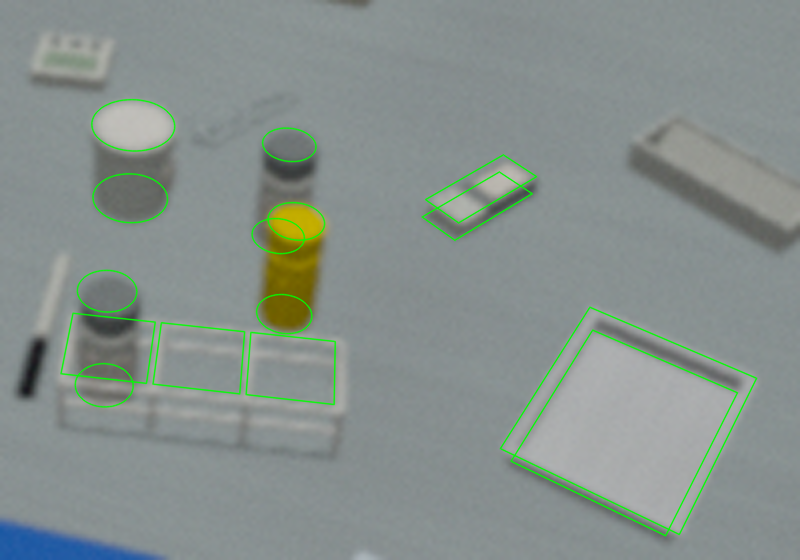

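View pics/ovt1.png

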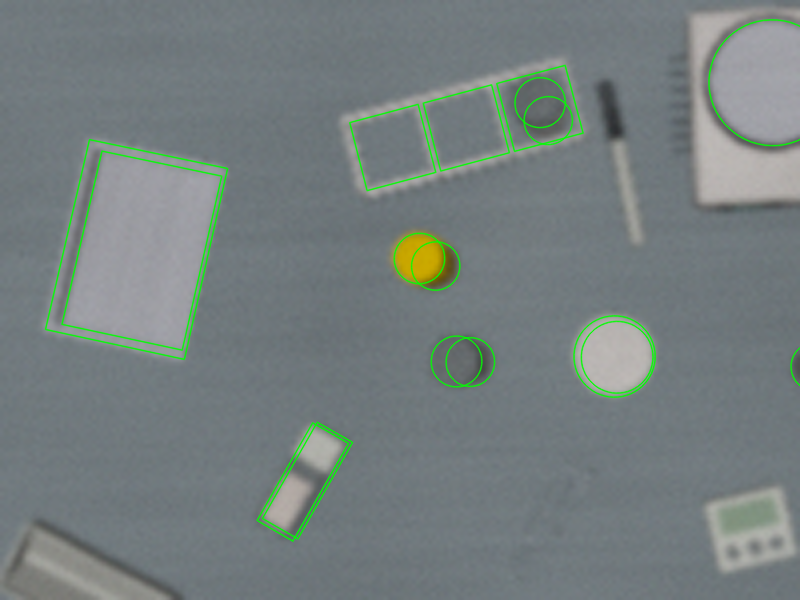

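```bash
cat > plan.py <<'E'
from h import *
from workcell import manip
from scipy.spatial.transform import Rotation as Ro
def state():
    o=manip.get_obs(); R=Ro.from_quat(o['ee_rot']).as_matrix()
    yaw=np.degrees(np.arctan2(R[1,0],R[0,0])); return o,R,yaw
def plan(p,yaw=None,step=.033):
    """rotation rows first (tool z), then shift rows in the turned frame"""
    o,R,y=state()
    print('t%.2f pos'%o['clock'],o['position'],'yaw %.2f tilt %.2f'%(y,np.degrees(np.arccos(-R[2,2]))),'grip %.3f'%o['grip_width'],'F',o['ft_force'],'j7 %.2f'%o['joint_pos'][6])
    if yaw is not None:
        d=(yaw-y+90)%180-90   # half-turn equivalent
        n=int(np.ceil(abs(d)/6.8)); 
        print('turn z total %.3f'%(-d/45), 'rows',n,'each %.4f'%(-d/45/max(n,1)))
        y=y+d
    c,s=np.cos(np.radians(y)),np.sin(np.radians(y)); Rt=np.array([[c,s,0],[s,-c,0],[0,0,-1]])
    t=Rt.T@(np.array(p)-o['position'])/.2
    n=int(np.ceil(np.linalg.norm(t)*.2/step)); print('shift total',t,'rows',n,'each',t/max(n,1))
def snap(n,name,f=1.5):
    o,R,y=state(); im=cams.camera(n); cv2.imwrite(f'raw_{name}.png',im[:,:,::-1])
    cv2.imwrite(f'pics/{name}.png',cv2.resize(im[:,:,::-1],None,fx=f,fy=f,interpolation=cv2.INTER_CUBIC))
    if n=='wrist':
        T=np.eye(4);T[:3,:3]=R;T[:3,3]=o['position']; P=T@cams.camera_info(n)['tool_from_camera']; np.save(f'raw_{name}.npy',P); return P
E
python3 - <<'E'
from plan import *
plan((.3415,.2524,.20),59)
E
```

```text
t0.10 pos [0.2322 0.5799 0.2306] yaw 68.18 tilt 0.07 grip 1.001 F [0.2658 1.9502 0.1917] j7 -0.09
turn z total 0.204 rows 2 each 0.1020
shift total [-1.1221  1.3121  0.1531] rows 11 each [-0.102   0.1193  0.0139]
```

>>> move_arm(claw=[1,1,1,1,1,1,1,1], dp=[[0,0,0],[0,0,0],[-0.102,0.119,0.014],[-0.102,0.119,0.014],[-0.102,0.119,0.014],[-0.102,0.119,0.014],[-0.102,0.119,0.014],[-0.102,0.119,0.014]], turn=[[0,0,0.102],[0,0,0.102],[0,0,0],[0,0,0],[0,0,0],[0,0,0],[0,0,0],[0,0,0]])

```text
clock: 0.77
position: [0.2918, 0.4001, 0.214]
ee_rot: [0.87, 0.492, -0.0, 0.0]
ft_force: [1.1, -0.1, 0.7]
grip_width: 0.997
```

>>> move_arm(claw=[1,1,1,1,1,1,1], dp=[[-0.102,0.119,0.014],[-0.102,0.119,0.014],[-0.102,0.119,0.014],[-0.102,0.119,0.014],[-0.102,0.119,0.014],[0,0,0],[0,0,0]], turn=[[0,0,0],[0,0,0],[0,0,0],[0,0,0],[0,0,0],[0,0,0],[0,0,0]])

```text
clock: 1.35
position: [0.3415, 0.2518, 0.2004]
ee_rot: [0.871, 0.491, -0.0, -0.0]
ft_force: [-0.6, 0.5, -0.2]
grip_width: 1.0
```

```bash
python3 - <<'E'
from plan import *
from ov import draw,M
P=snap('wrist','w1')
draw('wrist','raw_w1.png',M,(0,0,512,384),1.5,'pics/w1ov.png',P)
plan((.3415,.2524,.10),59)
E
```

```text
t1.40 pos [0.341  0.2531 0.2005] yaw 58.95 tilt 0.03 grip 0.995 F [ 0.3534  0.5083 -0.1063] j7 0.27
turn z total -0.001 rows 1 each -0.0012
shift total [-0.0016  0.0036  0.5026] rows 4 each [-0.0004  0.0009  0.1256]
```

View pics/w1ov.png

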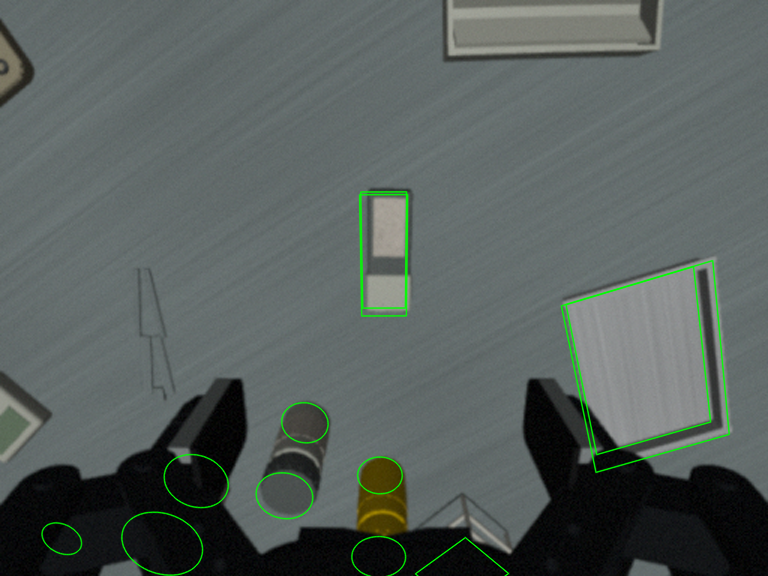

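```bash
python3 - <<'E'
from plan import *
plan((.340,.255,.004),59)
E
```

```text
t1.40 pos [0.341  0.2531 0.2005] yaw 58.95 tilt 0.03 grip 0.995 F [ 0.3534  0.5083 -0.1063] j7 0.27
turn z total -0.001 rows 1 each -0.0012
shift total [ 0.0057 -0.0095  0.9826] rows 6 each [ 0.0009 -0.0016  0.1638]
```

>>> move_arm(claw=[0.7,0.7,0.7,0.7,0.7,0.7,0.7,0.7], dp=[[0.006,-0.01,0.1],[0,0,0.16],[0,0,0.16],[0,0,0.16],[0,0,0.16],[0,0,0.13],[0,0,0.11],[0,0,0]], turn=[[0,0,0],[0,0,0],[0,0,0],[0,0,0],[0,0,0],[0,0,0],[0,0,0],[0,0,0]], grip_force=30)

```text
clock: 2.07
position: [0.3374, 0.2543, 0.0009]
ee_rot: [0.87, 0.493, -0.003, 0.001]
ft_force: [-1.5, -0.8, -0.3]
grip_width: 0.7
```

>>> move_arm(claw=[0,0,0,0,0,0], dp=[[0,0,0],[0,0,0],[0,0,0],[0,0,0],[0,0,0],[0,0,0]], turn=[[0,0,0],[0,0,0],[0,0,0],[0,0,0],[0,0,0],[0,0,0]])

```text
clock: 2.57
position: [0.3408, 0.2563, 0.006]
ee_rot: [0.87, 0.493, 0.001, -0.001]
ft_force: [-2.0, 0.2, 9.1]
grip_width: 0.365
```

>>> move_arm(claw=[0,0,0,0,0,0], dp=[[0,0,-0.05],[0,0,-0.1],[0,0,-0.15],[0,0,-0.1],[0,0,0],[0,0,0]], turn=[[0,0,0],[0,0,0],[0,0,0],[0,0,0],[0,0,0],[0,0,0]])

```text
clock: 3.07
position: [0.3407, 0.2557, 0.0861]
ee_rot: [0.87, 0.492, 0.002, -0.001]
ft_force: [0.0, -0.1, -0.7]
grip_width: 0.362
```

```bash
python3 - <<'E'
from plan import *
from ov import draw,M
P=snap('wrist','w2',1.5)
plan((.5252,.38,.085),76.5)
E
```

```text
t3.12 pos [0.34   0.2551 0.085 ] yaw 59.00 tilt 0.06 grip 0.363 F [ 0.9225  0.1179 -1.1866] j7 0.29
turn z total -0.389 rows 3 each -0.1296
shift total [ 0.8231  0.7545 -0.0002] rows 7 each [ 0.1176  0.1078 -0.    ]
```

View pics/w2.png

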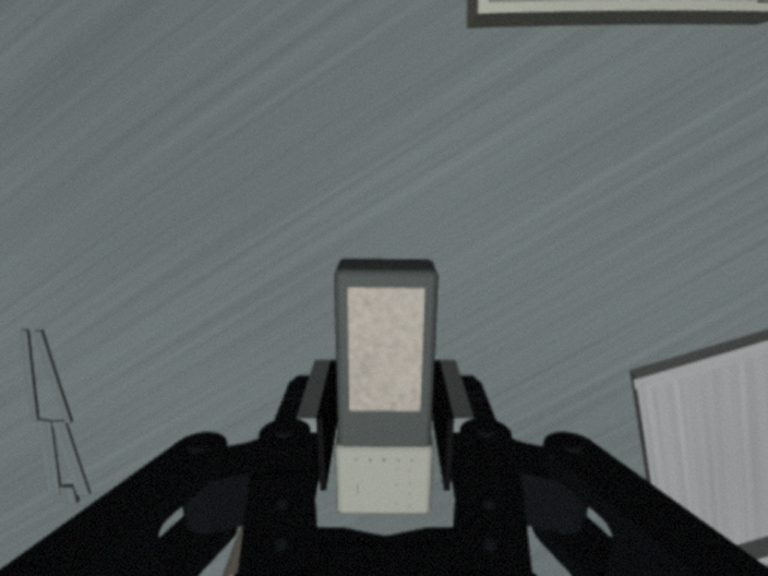

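>>> move_arm(claw=[0,0,0,0,0,0,0,0], dp=[[0,0,0],[0,0,0],[0,0,0],[0.08,0.07,0],[0.12,0.11,0],[0.12,0.11,0],[0.12,0.11,0],[0.12,0.11,0]], turn=[[0,0,-0.13],[0,0,-0.13],[0,0,-0.13],[0,0,0],[0,0,0],[0,0,0],[0,0,0],[0,0,0]])

```text
clock: 3.78
position: [0.4658, 0.3406, 0.0831]
ee_rot: [0.785, 0.62, -0.001, 0.0]
ft_force: [0.5, 0.2, 0.0]
grip_width: 0.365
```

>>> move_arm(claw=[0,0,0,0,0], dp=[[0.12,0.11,0],[0.09,0.08,0],[0.053,0.045,0],[0,0,0],[0,0,0]], turn=[[0,0,0],[0,0,0],[0,0,0],[0,0,0],[0,0,0]])

```text
clock: 4.2
position: [0.5227, 0.38, 0.0827]
ee_rot: [0.785, 0.619, -0.001, 0.0]
ft_force: [0.3, 0.4, -0.2]
grip_width: 0.364
```

```bash
python3 - <<'E'
from plan import *
from ov import draw,M
P=snap('wrist','w3',1.5)
draw('wrist','raw_w3.png',M,(0,0,512,384),1.5,'pics/w3.png',P)
plan((.5252,.38,.011),76.5)
E
```

```text
t4.25 pos [0.5223 0.3797 0.0831] yaw 76.55 tilt 0.15 grip 0.366 F [-0.9966 -1.0067 -1.0801] j7 0.71
turn z total 0.001 rows 1 each 0.0010
shift total [0.0048 0.014  0.3605] rows 3 each [0.0016 0.0047 0.1202]
```

View pics/w3.png

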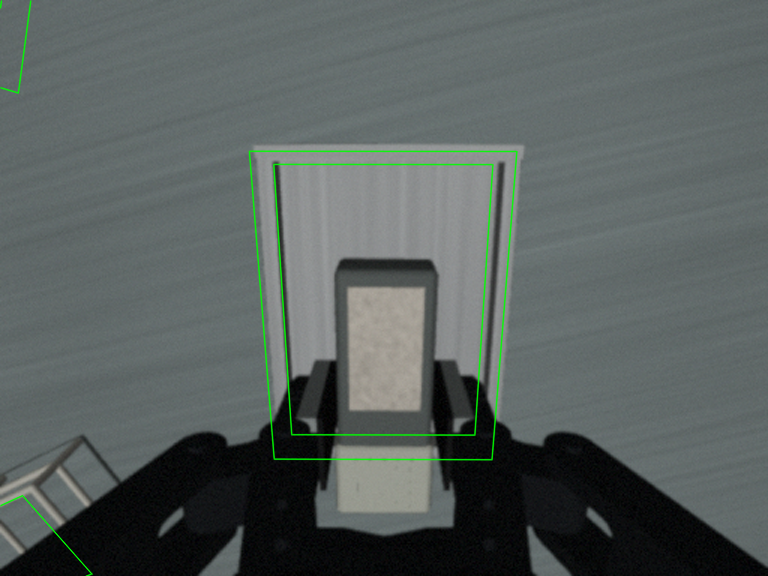

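>>> move_arm(claw=[0,0,0,0,0,0,0], dp=[[0.012,0,0.06],[0,0,0.1],[0,0,0.1],[0,0,0.07],[0,0,0.03],[0,0,0.02],[0,0,0]], turn=[[0,0,0],[0,0,0],[0,0,0],[0,0,0],[0,0,0],[0,0,0],[0,0,0]])

```text
clock: 4.83
position: [0.5233, 0.3825, 0.0092]
ee_rot: [0.785, 0.619, -0.001, -0.0]
ft_force: [0.2, -0.1, -0.4]
grip_width: 0.367
```

>>> move_arm(claw=[0.55,0.55,0.55,0.55,0.55,0.55,0.55,0.55], dp=[[0,0,0],[0,0,0],[0,0,0],[0,0,0],[0,0,-0.05],[0,0,-0.1],[0,0,-0.15],[0,0,-0.15]], turn=[[0,0,0],[0,0,0],[0,0,0],[0,0,0],[0,0,0],[0,0,0],[0,0,0],[0,0,0]])

```text
clock: 5.5
position: [0.5234, 0.3825, 0.0997]
ee_rot: [0.785, 0.619, -0.001, 0.0]
ft_force: [0.6, 0.7, 1.0]
grip_width: 0.555
```

```bash
python3 - <<'E'
from plan import *
P=snap('wrist','w4',1.5)
plan((.4302,.1231,.21),76.5)
E
```

```text
t5.55 pos [0.5263 0.3846 0.1072] yaw 76.53 tilt 0.48 grip 0.554 F [2.7434 2.3208 6.0084] j7 0.71
turn z total 0.001 rows 1 each 0.0007
shift total [-1.3836 -0.1621 -0.5142] rows 9 each [-0.1537 -0.018  -0.0571]
```

View pics/w4.png

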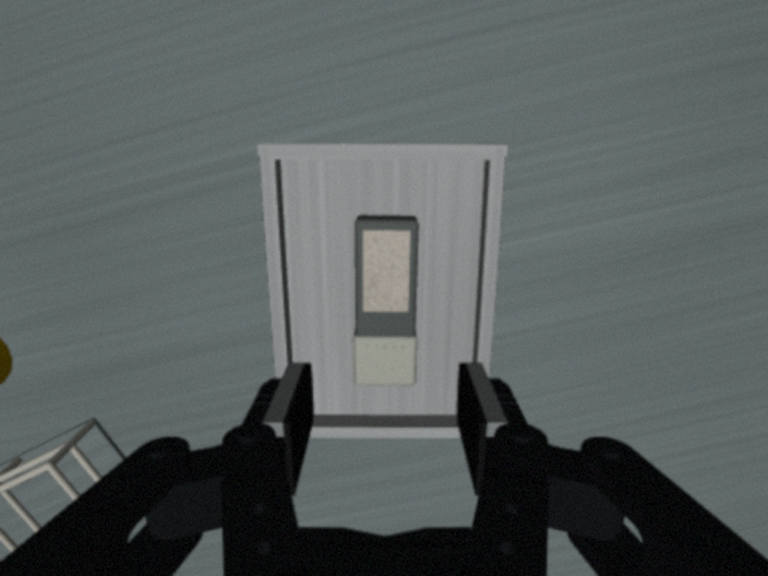

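>>> move_arm(claw=[1,1,1,1,1,1,1,1], dp=[[-0.06,0,-0.1],[-0.14,-0.016,-0.13],[-0.15,-0.016,-0.13],[-0.15,-0.018,-0.13],[-0.15,-0.018,0],[-0.15,-0.018,0],[-0.15,-0.018,0],[-0.15,-0.018,0]], turn=[[0,0,0],[0,0,0],[0,0,0],[0,0,0],[0,0,0],[0,0,0],[0,0,0],[0,0,0]])

```text
clock: 6.22
position: [0.4484, 0.1733, 0.1973]
ee_rot: [0.785, 0.619, 0.001, -0.0]
ft_force: [0.4, 0.1, 0.7]
grip_width: 1.0
```

>>> move_arm(claw=[1,1,1,1,1], dp=[[-0.15,-0.018,0],[-0.13,-0.015,0],[0,0,0],[0,0,0],[0,0,0]], turn=[[0,0,0],[0,0,0],[0,0,0],[0,0,0],[0,0,0]])

```text
clock: 6.63
position: [0.4297, 0.1223, 0.1971]
ee_rot: [0.785, 0.62, 0.001, -0.0]
ft_force: [-0.8, 0.2, 0.5]
grip_width: 1.0
```

```bash
python3 - <<'E'
from plan import *
from ov import draw,M
P=snap('wrist','w5',1.5)
draw('wrist','raw_w5.png',M,(0,0,512,384),1.5,'pics/w5.png',P)
plan((.4302,.1231,.052),76.5)
E
```

```text
t6.68 pos [0.4297 0.1226 0.1969] yaw 76.61 tilt 0.05 grip 1.000 F [-0.2327 -0.4848 -0.4919] j7 0.94
turn z total 0.002 rows 1 each 0.0024
shift total [0.0029 0.0018 0.7244] rows 5 each [0.0006 0.0004 0.1449]
```

View pics/w5.png

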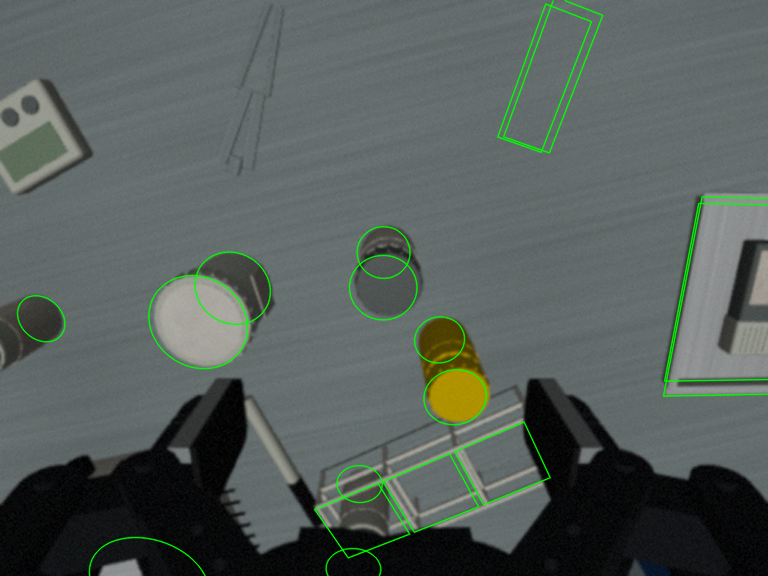

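>>> move_arm(claw=[1,1,1,1,1,1,1], dp=[[0.006,0,0.08],[0,0,0.15],[0,0,0.15],[0,0,0.15],[0,0,0.13],[0,0,0.075],[0,0,0]], turn=[[0,0,0],[0,0,0],[0,0,0],[0,0,0],[0,0,0],[0,0,0],[0,0,0]])

```text
clock: 7.27
position: [0.4278, 0.1229, 0.0465]
ee_rot: [0.785, 0.62, -0.003, -0.0]
ft_force: [-0.4, 0.1, -0.5]
grip_width: 1.001
```

>>> move_arm(claw=[0,0,0,0,0,0,0,0], dp=[[0,0,0],[0,0,0],[0,0,0],[0,0,0],[0,0,0],[0,0,0],[0,0,0],[0,0,0]], turn=[[0,0,0],[0,0,0],[0,0,0],[0,0,0],[0,0,0],[0,0,0],[0,0,0],[0,0,0]])

```text
clock: 7.93
position: [0.4307, 0.1235, 0.0507]
ee_rot: [0.785, 0.619, 0.001, 0.0]
ft_force: [-0.0, 0.2, 6.9]
grip_width: 0.431
```

>>> move_arm(claw=[0,0,0,0,0,0,0,0], dp=[[0,0,-0.04],[0,0,-0.1],[0,0,-0.14],[0,0,-0.14],[0,0,-0.14],[0,0,-0.08],[0,0,0],[0,0,0]], turn=[[0,0,0],[0,0,0],[0,0,0],[0,0,0],[0,0,0],[0,0,0],[0,0,0],[0,0,0]])

```text
clock: 8.6
position: [0.43, 0.1229, 0.1784]
ee_rot: [0.785, 0.619, 0.001, 0.0]
ft_force: [-0.5, 0.2, -1.6]
grip_width: 0.432
```

```bash
python3 - <<'E'
from plan import *
P=snap('wrist','w6',1.5)
plan((.5947,.1737,.178),13.3)
E
```

```text
t8.65 pos [0.4294 0.1227 0.1773] yaw 76.55 tilt 0.01 grip 0.427 F [-0.1776  0.5341 -0.6157] j7 0.95
turn z total 1.406 rows 10 each 0.1406
shift total [ 0.8631 -0.0581 -0.0037] rows 6 each [ 0.1439 -0.0097 -0.0006]
```

View pics/w6.png

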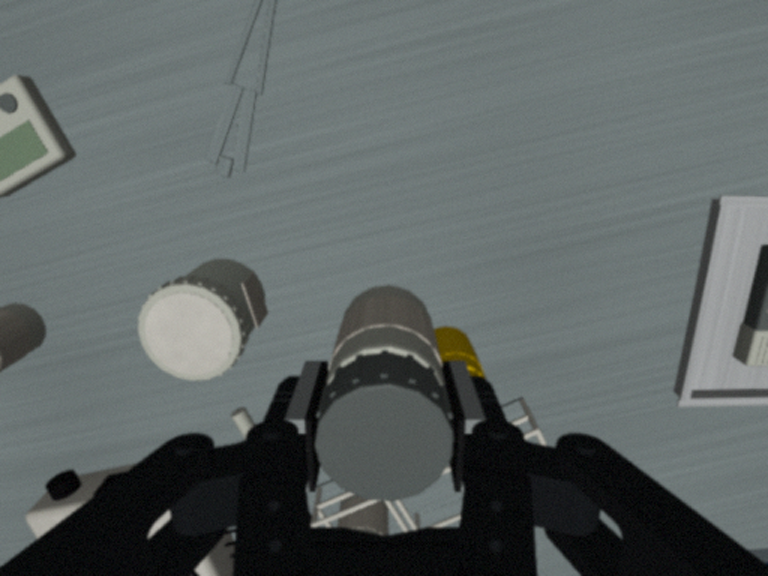

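The wrist picture shows bottle_a held upright between the pads, its cap centred near (385, 440). The yellow decoy is still standing, near (458, 355). Next I turn and carry the bottle over the +58 bay.

>>> move_arm(claw=[0,0,0,0,0,0,0,0], dp=[[0,0,0],[0,0,0],[0,0,0],[0,0,0],[0,0,0],[0,0,0],[0,0,0],[0,0,0]], turn=[[0,0,0.14],[0,0,0.14],[0,0,0.14],[0,0,0.14],[0,0,0.14],[0,0,0.14],[0,0,0.14],[0,0,0.14]])

```text
clock: 9.32
position: [0.4289, 0.1224, 0.176]
ee_rot: [0.975, 0.224, -0.001, 0.0]
ft_force: [-0.3, 0.7, -1.0]
grip_width: 0.43
```

>>> move_arm(claw=[0,0,0,0,0,0,0,0], dp=[[0,0,0],[0,0,0],[0.09,-0.01,0],[0.14,-0.01,0],[0.14,-0.01,0],[0.14,-0.01,0],[0.14,-0.01,0],[0.1,0,0]], turn=[[0,0,0.14],[0,0,0.146],[0,0,0],[0,0,0],[0,0,0],[0,0,0],[0,0,0],[0,0,0]])

```text
clock: 9.98
position: [0.5743, 0.1677, 0.1753]
ee_rot: [0.993, 0.116, -0.001, 0.0]
ft_force: [-0.5, 0.8, -1.1]
grip_width: 0.429
```

>>> move_arm(claw=[0,0,0,0], dp=[[0.08,0,0],[0.03,0,0],[0,0,0],[0,0,0]], turn=[[0,0,0],[0,0,0],[0,0,0],[0,0,0]])

```text
clock: 10.32
position: [0.5939, 0.1716, 0.1763]
ee_rot: [0.993, 0.115, -0.001, 0.0]
ft_force: [0.8, -0.6, -0.2]
grip_width: 0.429
```

```bash
python3 - <<'E'
from plan import *
from ov import draw,M
P=snap('wrist','w7',1.5); snap('top','t7'); snap('scene','s7')
draw('wrist','raw_w7.png',M,(0,0,512,384),1.5,'pics/w7.png',P)
plan((.5947,.1737,.178),13.3)
E
```

```text
t10.47 pos [0.594  0.1719 0.1775] yaw 13.29 tilt 0.03 grip 0.428 F [ 0.2064 -0.7436 -0.8365] j7 -0.03
turn z total -0.000 rows 1 each -0.0003
shift total [ 0.0055 -0.0079 -0.0025] rows 1 each [ 0.0055 -0.0079 -0.0025]
```

View pics/w7.png

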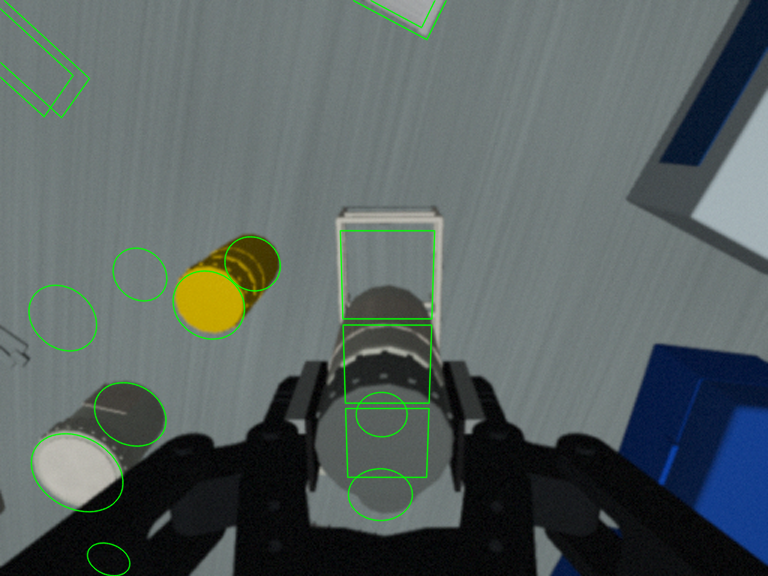

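```bash
python3 - <<'E'
from ov import *
def z(raw,box,f,out):
    im=cv2.imread(raw);x0,y0,x1,y1=box
    cv2.imwrite(out,cv2.resize(im[y0:y1,x0:x1],None,fx=f,fy=f,interpolation=cv2.INTER_CUBIC))
z('raw_top0.png',(170,130,245,175),10,'pics/z1.png')
z('raw_scene0.png',(250,215,335,270),9,'pics/z2.png')
z('raw_w7.png',(210,130,310,205),8,'pics/z3.png')
E
```

```text
(no output)
```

View pics/z1.png

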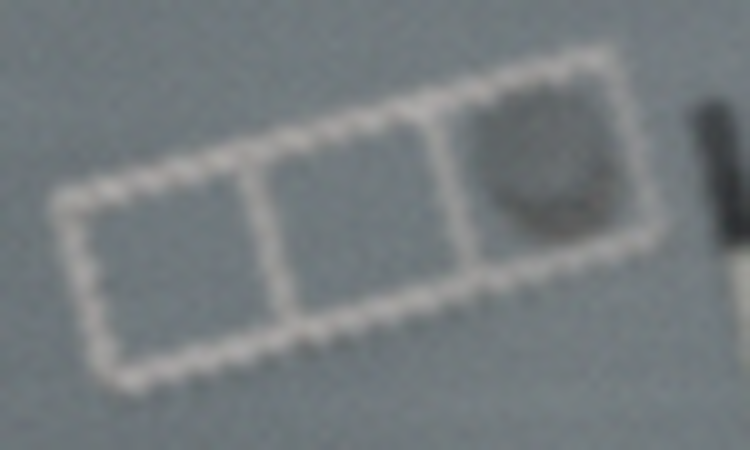

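View pics/z2.png

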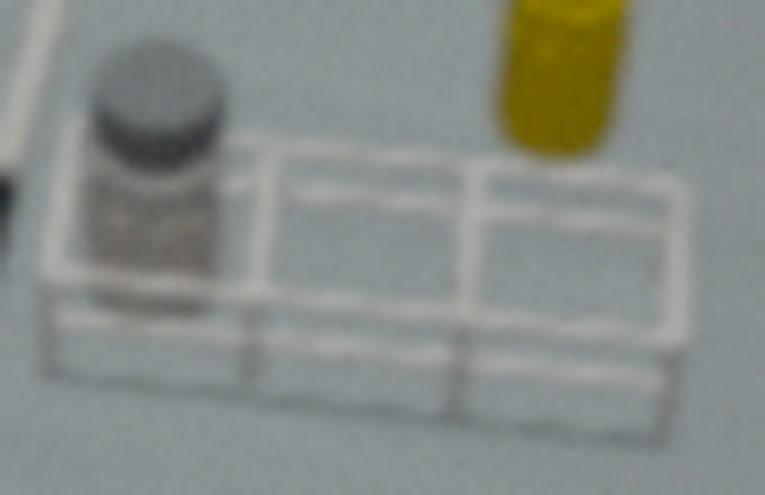

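View pics/z3.png

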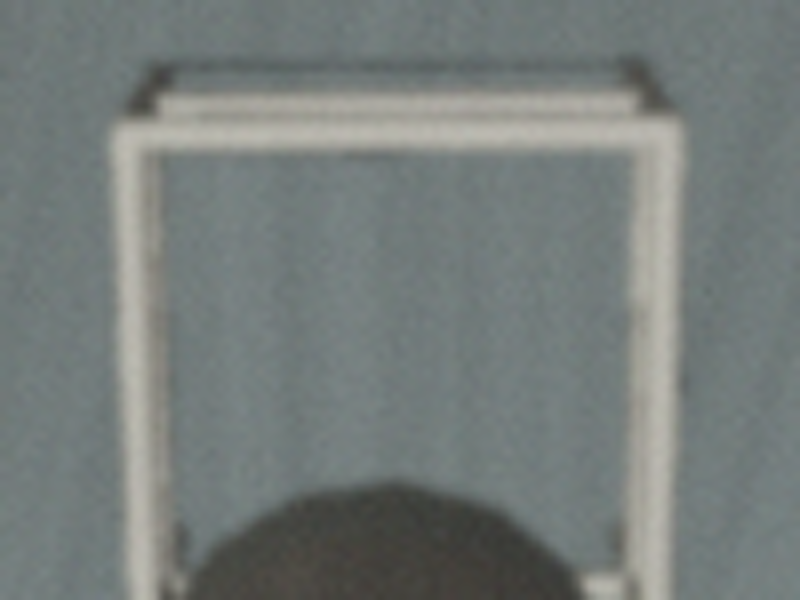

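```bash
python3 - <<'E'
from ov import *
from scipy.optimize import least_squares
def u(p,f,o): return (np.array(p,float)+.5)/f-.5+np.array(o)
N=[(29,87),(29,29),(29,-29),(29,-87),(-29,87),(-29,29),(-29,-29),(-29,-87)]
N=np.array(N)/1000
D={'top':(u([(68,197),(252,158),(437,108),(610,52),(112,380),(292,328),(470,278),(652,230)],10,(170,130)),N,None),
'scene':(u([(676,338),(465,312),(253,288),(50,270),(678,185),(475,168),(270,150),(78,130)],9,(250,215)),N,None),
'wrist':(u([(662,135),(130,135)],8,(210,130)),N[[0,4]],np.load('raw_w7.npy'))}
def W(q,n): 
    c,s=np.cos(q[2]),np.sin(q[2]); return np.c_[q[0]+n[:,0]*c-n[:,1]*s,q[1]+n[:,0]*s+n[:,1]*c,np.full(len(n),.042)]
def res(q,keys,w=dict(top=1,scene=1,wrist=1)):
    return np.concatenate([w[k]*(proj(k,W(q,D[k][1]),D[k][2])-D[k][0]).ravel() for k in keys])
q0=[.608,.117,np.radians(13.3)]
for keys in (['top'],['scene'],['top','scene'],['wrist'],['top','scene','wrist']):
    r=least_squares(res,q0,args=(keys,)); print(keys,r.x[:2],np.degrees(r.x[2]),'rms px',np.sqrt(np.mean(r.fun**2)))
q=r.x
for j in(0,.058): print('bay',j,q[0]-j*np.sin(q[2]),q[1]+j*np.cos(q[2]))
E
```

```text
['top'] [0.6093 0.1186] 13.32552137883435 rms px 0.5247752952147188
['scene'] [0.6087 0.12  ] 13.901046765795046 rms px 0.3443283920318625
['top', 'scene'] [0.609  0.1195] 13.58928167573938 rms px 0.4898720701240397
['wrist'] [0.6082 0.1211] 13.303977224656206 rms px 0.30397844874373003
['top', 'scene', 'wrist'] [0.6087 0.1204] 13.544343893192183 rms px 0.5676325641583687
bay 0 0.6087388177420389 0.12039496367885483
bay 0.058 0.5951553420599104 0.17678192306126012
```

```bash
python3 - <<'E'
from ov import *
T=cams.camera_info('wrist')['tool_from_camera']
for y in(0,-.003,.003):
    c=circ(0,y,-.036,.0185); p=(proj('wrist',c,T)+.5)*1.5-.5
    print(y,p.min(0),p.max(0))
E
```

```text
0 [313.2159 394.9747] [455.1347 514.092 ]
-0.003 [312.6444 384.1865] [455.7052 505.3261]
0.003 [313.7816 405.5838] [454.57   522.7114]
```

>>> move_arm(claw=[0,0,0,0,0,0,0,0], dp=[[0.012,-0.019,0],[0,0,0.08],[0,0,0.12],[0,0,0.12],[0,0,0.12],[0,0,0.1],[0,0,0.05],[0,0,0]], turn=[[0,0,0],[0,0,0],[0,0,0],[0,0,0],[0,0,0],[0,0,0],[0,0,0],[0,0,0]])

```text
clock: 11.13
position: [0.5947, 0.1763, 0.0574]
ee_rot: [0.993, 0.116, -0.002, 0.0]
ft_force: [-0.0, -1.3, -1.1]
grip_width: 0.426
```

>>> move_arm(claw=[0,0,0], dp=[[0,0,0.02],[0,0,0],[0,0,0]], turn=[[0,0,0],[0,0,0],[0,0,0]])

```text
clock: 11.38
position: [0.597, 0.1766, 0.0567]
ee_rot: [0.993, 0.116, 0.001, -0.0]
ft_force: [1.1, 1.1, -0.7]
grip_width: 0.43
```

```bash
python3 - <<'E'
from plan import *
P=snap('wrist','w8',1.5)
plan((.595,.177,.054),13.4)
E
```

```text
t11.43 pos [0.597  0.1766 0.0567] yaw 13.28 tilt 0.11 grip 0.426 F [ 0.5597  0.6376 -1.3327] j7 -0.01
turn z total -0.003 rows 1 each -0.0026
shift total [-0.009  -0.0041  0.0137] rows 1 each [-0.009  -0.0041  0.0137]
```

View pics/w8.png

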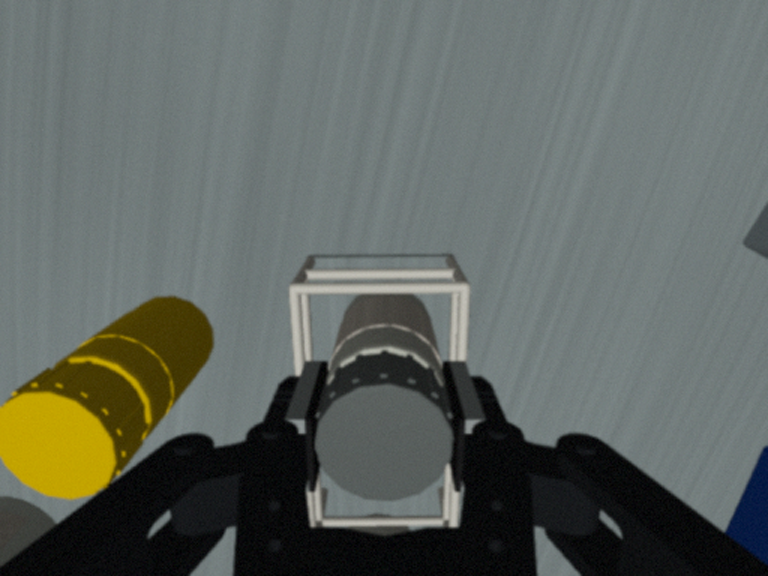

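>>> move_arm(claw=[0,0,0.7,0.7,0.7,0.7,0.7], dp=[[-0.008,0,0.01],[0,0,0],[0,0,0],[0,0,0],[0,0,0],[0,0,0],[0,0,0]], turn=[[0,0,0],[0,0,0],[0,0,0],[0,0,0],[0,0,0],[0,0,0],[0,0,0]])

```text
clock: 12.02
position: [0.5946, 0.1759, 0.0534]
ee_rot: [0.993, 0.116, -0.0, -0.0]
ft_force: [0.2, -0.3, 0.1]
grip_width: 0.705
```

>>> move_arm(claw=[0.7,0.7,0.7,0.7,0.7,0.7,0.7], dp=[[0,0,-0.05],[0,0,-0.14],[0,0,-0.15],[0,0,-0.15],[0,0,-0.15],[0,0,-0.1],[0,0,0]], turn=[[0,0,0],[0,0,0],[0,0,0],[0,0,0],[0,0,0],[0,0,0],[0,0,0]])

```text
clock: 12.6
position: [0.5969, 0.1764, 0.2075]
ee_rot: [0.993, 0.115, 0.004, -0.001]
ft_force: [0.3, 0.2, -0.5]
grip_width: 0.702
```

```bash
python3 - <<'E'
from plan import *
P=snap('wrist','w9',1.5)
plan((.4187,-.1463,.2),13.4)
E
```

```text
t12.65 pos [0.596  0.1762 0.2048] yaw 13.27 tilt 0.29 grip 0.700 F [-0.5541 -1.024  -0.4692] j7 -0.04
turn z total -0.003 rows 1 each -0.0029
shift total [-1.2361  1.3631  0.0242] rows 12 each [-0.103   0.1136  0.002 ]
```

View pics/w9.png

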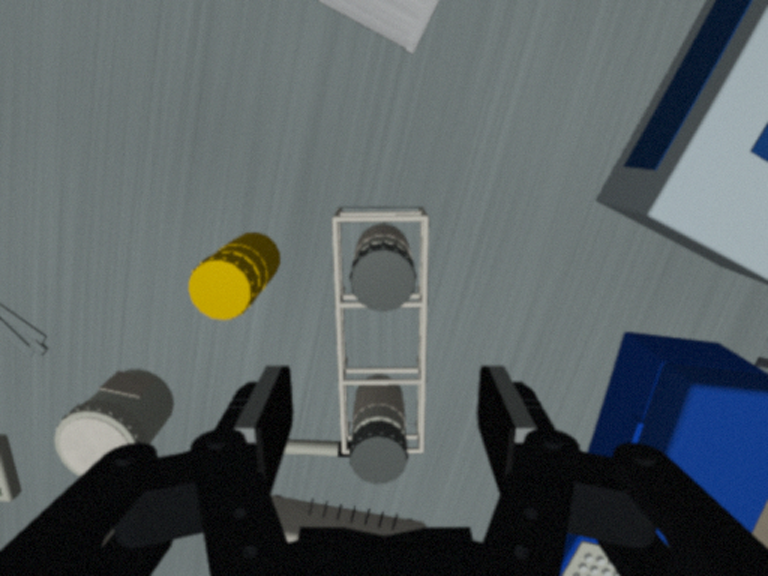

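>>> move_arm(claw=[1,1,1,1,1,1,1,1], dp=[[-0.06,0.07,0],[-0.11,0.12,0],[-0.11,0.12,0],[-0.11,0.12,0],[-0.11,0.12,0],[-0.11,0.12,0],[-0.11,0.12,0],[-0.11,0.12,0]], turn=[[0,0,0],[0,0,0],[0,0,0],[0,0,0],[0,0,0],[0,0,0],[0,0,0],[0,0,0]])

```text
clock: 13.32
position: [0.4734, -0.0405, 0.2008]
ee_rot: [0.993, 0.116, -0.001, -0.0]
ft_force: [0.8, -0.5, -0.5]
grip_width: 0.999
```

>>> move_arm(claw=[1,1,1,1,1,1,1], dp=[[-0.11,0.12,0],[-0.11,0.12,0],[-0.11,0.12,0],[-0.06,0.07,0],[-0.016,0.023,0],[0,0,0],[0,0,0]], turn=[[0,0,0],[0,0,0],[0,0,0],[0,0,0],[0,0,0],[0,0,0],[0,0,0]])

```text
clock: 13.9
position: [0.4169, -0.1453, 0.2012]
ee_rot: [0.993, 0.116, -0.0, -0.0]
ft_force: [0.0, 0.4, 0.7]
grip_width: 1.002
```

```bash
python3 - <<'E'
from plan import *
from ov import draw,M
P=snap('wrist','w10',1.5)
draw('wrist','raw_w10.png',M,(0,0,512,384),1.5,'pics/w10.png',P)
plan((.4187,-.1463,.05),13.4)
E
```

```text
t13.95 pos [ 0.4171 -0.1449  0.2012] yaw 13.37 tilt 0.03 grip 0.999 F [-0.0008 -0.2322 -0.6834] j7 0.42
turn z total -0.001 rows 1 each -0.0007
shift total [0.006  0.0085 0.756 ] rows 5 each [0.0012 0.0017 0.1512]
```

View pics/w10.png

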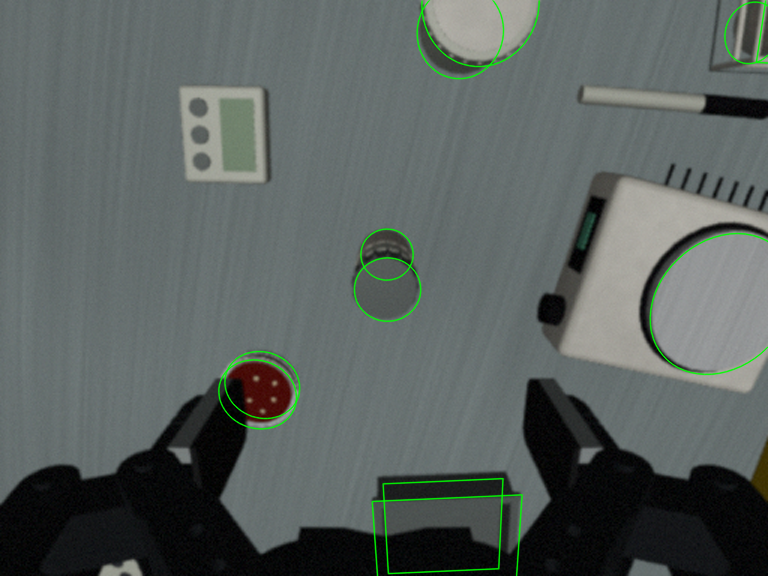

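>>> move_arm(claw=[1,1,1,1,1,1,1], dp=[[0.006,0.007,0.08],[0,0,0.15],[0,0,0.15],[0,0,0.15],[0,0,0.13],[0,0,0.095],[0,0,0]], turn=[[0,0,0],[0,0,0],[0,0,0],[0,0,0],[0,0,0],[0,0,0],[0,0,0]])

```text
clock: 14.53
position: [0.4162, -0.1455, 0.047]
ee_rot: [0.993, 0.117, -0.003, -0.0]
ft_force: [-0.5, -0.7, -0.2]
grip_width: 1.002
```

>>> move_arm(claw=[0,0,0,0,0,0,0,0], dp=[[0,0,0],[0,0,0],[0,0,0],[0,0,0],[0,0,0],[0,0,0],[0,0,0],[0,0,0]], turn=[[0,0,0],[0,0,0],[0,0,0],[0,0,0],[0,0,0],[0,0,0],[0,0,0],[0,0,0]])

```text
clock: 15.2
position: [0.4192, -0.1472, 0.0516]
ee_rot: [0.993, 0.116, 0.001, -0.0]
ft_force: [-1.7, 0.3, 7.0]
grip_width: 0.431
```

>>> move_arm(claw=[0,0,0,0,0,0,0,0], dp=[[0,0,-0.04],[0,0,-0.1],[0,0,-0.14],[0,0,-0.14],[0,0,-0.14],[0,0,-0.08],[0,0,0],[0,0,0]], turn=[[0,0,0],[0,0,0],[0,0,0],[0,0,0],[0,0,0],[0,0,0],[0,0,0],[0,0,0]])

```text
clock: 15.87
position: [0.4187, -0.1473, 0.1795]
ee_rot: [0.993, 0.116, 0.001, -0.0]
ft_force: [-0.1, 0.0, -1.0]
grip_width: 0.43
```

```bash
python3 - <<'E'
from plan import *
P=snap('wrist','w11',1.5)
plan((.608,.1205,.178),13.4)
E
```

```text
t15.92 pos [ 0.4181 -0.1471  0.1784] yaw 13.28 tilt 0.03 grip 0.434 F [-0.7448 -0.3272 -1.774 ] j7 0.44
turn z total -0.003 rows 1 each -0.0026
shift total [ 1.234  -1.0816  0.0021] rows 10 each [ 0.1234 -0.1082  0.0002]
```

View pics/w11.png

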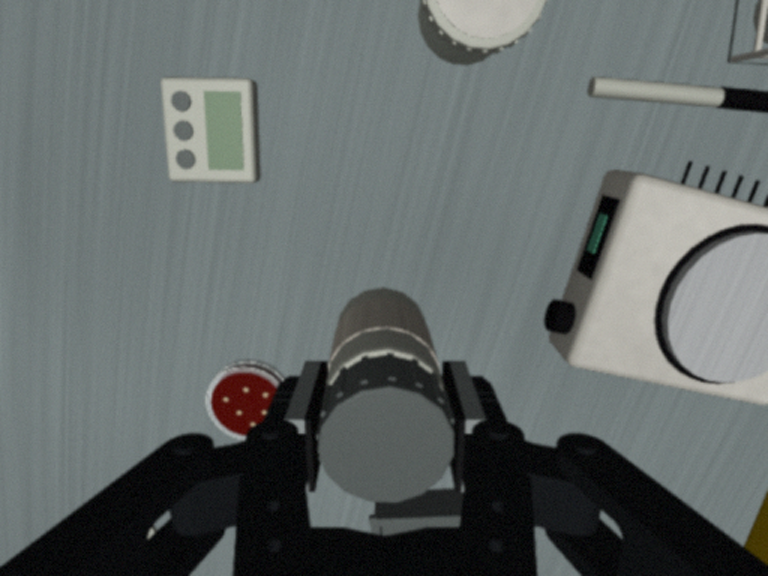

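>>> move_arm(claw=[0,0,0,0,0,0,0,0], dp=[[0.06,-0.05,0],[0.12,-0.105,0],[0.13,-0.115,0],[0.13,-0.115,0],[0.13,-0.115,0],[0.13,-0.115,0],[0.13,-0.115,0],[0.13,-0.115,0]], turn=[[0,0,0],[0,0,0],[0,0,0],[0,0,0],[0,0,0],[0,0,0],[0,0,0],[0,0,0]])

```text
clock: 16.58
position: [0.5664, 0.0636, 0.1767]
ee_rot: [0.993, 0.116, -0.001, 0.0]
ft_force: [0.4, 0.3, 0.0]
grip_width: 0.425
```

>>> move_arm(claw=[0,0,0,0,0,0], dp=[[0.13,-0.115,0],[0.1,-0.08,0],[0.043,-0.039,0],[0,0,0],[0,0,0],[0,0,0]], turn=[[0,0,0],[0,0,0],[0,0,0],[0,0,0],[0,0,0],[0,0,0]])

```text
clock: 17.08
position: [0.608, 0.1179, 0.1778]
ee_rot: [0.993, 0.115, -0.001, 0.0]
ft_force: [0.2, -1.4, -0.9]
grip_width: 0.433
```

```bash
python3 - <<'E'
from plan import *
from ov import draw,M
M['rack']=(.6087,.1204,13.5)
P=snap('wrist','w12',1.5)
draw('wrist','raw_w12.png',{'rack':M['rack']},(0,0,512,384),1.5,'pics/w12.png',P)
plan((.6085,.1197,.055),13.4)
E
```

```text
t17.13 pos [0.6081 0.1178 0.1782] yaw 13.16 tilt 0.05 grip 0.431 F [-0.2119 -0.3756 -0.6822] j7 0.08
turn z total -0.005 rows 1 each -0.0052
shift total [ 0.004  -0.0089  0.6162] rows 4 each [ 0.001  -0.0022  0.1541]
```

View pics/w12.png

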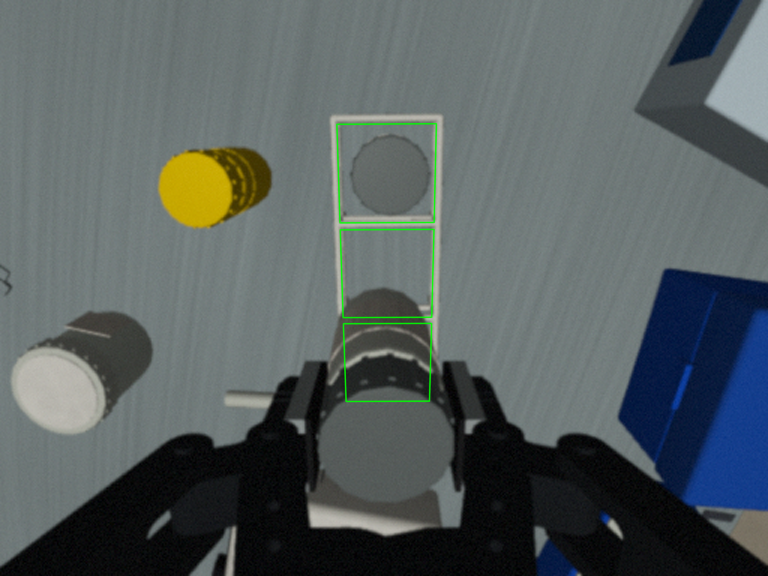

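>>> move_arm(claw=[0,0,0,0,0,0,0,0], dp=[[0.004,-0.008,0],[0,0,0.08],[0,0,0.12],[0,0,0.12],[0,0,0.12],[0,0,0.1],[0,0,0.05],[0,0,0.01]], turn=[[0,0,0],[0,0,0],[0,0,0],[0,0,0],[0,0,0],[0,0,0],[0,0,0],[0,0,0]])

```text
clock: 17.8
position: [0.6078, 0.1205, 0.0568]
ee_rot: [0.993, 0.115, -0.001, 0.0]
ft_force: [-0.1, -1.0, -0.1]
grip_width: 0.43
```

>>> move_arm(claw=[0,0], dp=[[0,0,0],[0,0,0]], turn=[[0,0,0],[0,0,0]])

```text
clock: 17.97
position: [0.6099, 0.1212, 0.0599]
ee_rot: [0.993, 0.115, 0.001, -0.0]
ft_force: [-0.2, -0.5, -1.0]
grip_width: 0.432
```

```bash
python3 - <<'E'
from plan import *
from ov import draw,M
P=snap('wrist','w13',1.5)
plan((.6085,.1197,.055),13.4)
E
```

```text
t18.02 pos [0.61   0.1213 0.0601] yaw 13.27 tilt 0.14 grip 0.432 F [-0.2198 -0.0648 -0.4459] j7 0.11
turn z total -0.003 rows 1 each -0.0030
shift total [-0.0093  0.0058  0.0255] rows 1 each [-0.0093  0.0058  0.0255]
```

View pics/w13.png

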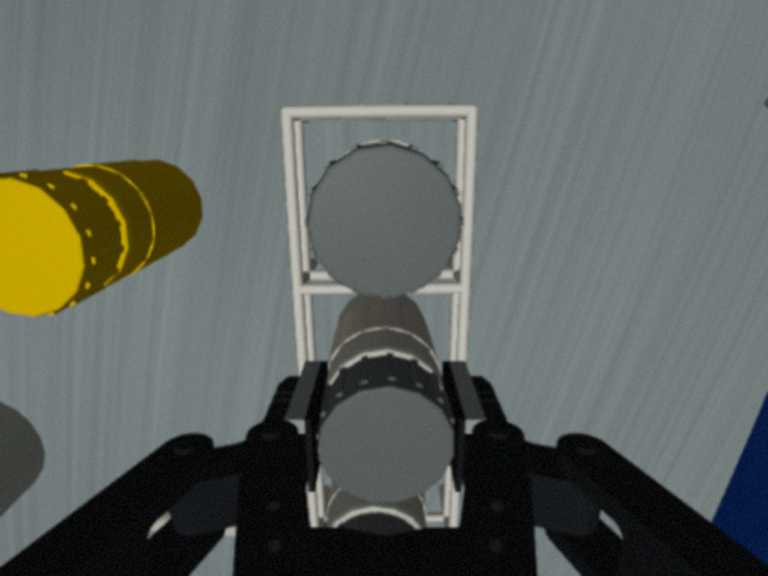

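>>> move_arm(claw=[0,0,0,0.7,0.7,0.7,0.7,0.7], dp=[[-0.007,0.003,0.01],[0,0,0.008],[0,0,0],[0,0,0],[0,0,0],[0,0,0],[0,0,0],[0,0,0]], turn=[[0,0,0],[0,0,0],[0,0,0],[0,0,0],[0,0,0],[0,0,0],[0,0,0],[0,0,0]])

```text
clock: 18.68
position: [0.6078, 0.1203, 0.0549]
ee_rot: [0.993, 0.116, -0.0, -0.0]
ft_force: [-0.1, -0.4, -0.3]
grip_width: 0.697
```

>>> move_arm(claw=[0.7,0.7,0.7,0.7,0.7,0.7,0.7], dp=[[0,0,-0.05],[0,0,-0.14],[0,0,-0.15],[0,0,-0.15],[0,0,-0.15],[0,0,-0.1],[0,0,0]], turn=[[0,0,0],[0,0,0],[0,0,0],[0,0,0],[0,0,0],[0,0,0],[0,0,0]])

```text
clock: 19.27
position: [0.61, 0.1205, 0.2089]
ee_rot: [0.993, 0.115, 0.004, -0.001]
ft_force: [0.8, 0.2, 0.4]
grip_width: 0.701
```

```bash
python3 - <<'E'
from plan import *
P=snap('wrist','w14',1.5)
plan((.4307,.0083,.2),60)
plan((.4307,.0083,.2),13.3)
E
```

```text
t19.32 pos [0.6092 0.1204 0.2062] yaw 13.27 tilt 0.29 grip 0.698 F [-0.505  -0.4928 -0.3383] j7 0.07
turn z total -1.038 rows 7 each -0.1484
shift total [-0.9316 -0.4925  0.0311] rows 7 each [-0.1331 -0.0704  0.0044]
t19.32 pos [0.6092 0.1204 0.2062] yaw 13.27 tilt 0.29 grip 0.698 F [-0.505  -0.4928 -0.3383] j7 0.07
turn z total -0.001 rows 1 each -0.0007
shift total [-0.9973  0.3402  0.0311] rows 7 each [-0.1425  0.0486  0.0044]
```

View pics/w14.png

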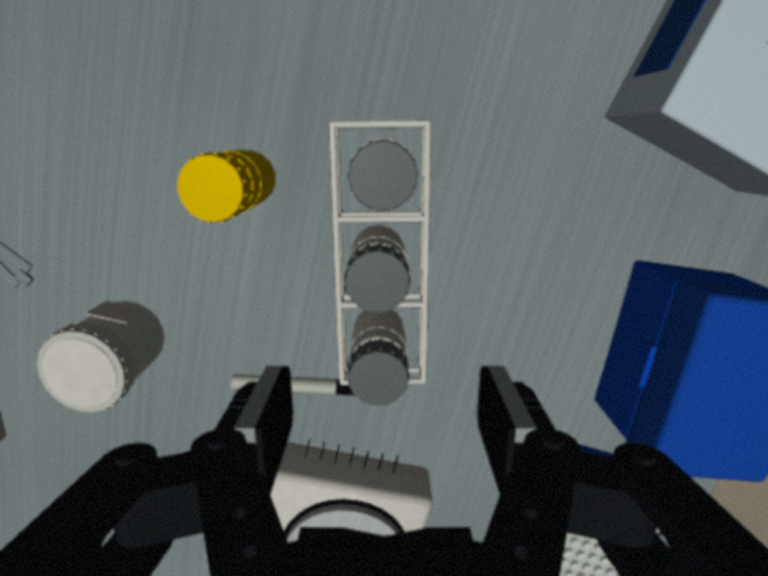

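>>> move_arm(claw=[1,1,1,1,1,1,1,1], dp=[[-0.08,0.03,0],[-0.14,0.048,0],[-0.15,0.05,0],[-0.15,0.05,0],[-0.15,0.05,0],[-0.15,0.05,0],[-0.12,0.042,0],[-0.055,0.02,0]], turn=[[0,0,0],[0,0,0],[0,0,0],[0,0,0],[0,0,0],[0,0,0],[0,0,0],[0,0,0]])

```text
clock: 19.98
position: [0.427, 0.0066, 0.2021]
ee_rot: [0.993, 0.115, -0.001, -0.0]
ft_force: [0.4, 0.6, -0.4]
grip_width: 0.999
```

>>> move_arm(claw=[1,1,1], dp=[[0,0,0],[0,0,0],[0,0,0]], turn=[[0,0,0],[0,0,0],[0,0,0]])

```text
clock: 20.23
position: [0.4302, 0.0089, 0.2027]
ee_rot: [0.993, 0.116, -0.0, -0.0]
ft_force: [0.3, -0.5, -0.7]
grip_width: 1.001
```

```bash
python3 - <<'E'
from plan import *
from ov import draw,M
P=snap('wrist','w15',1.5)
draw('wrist','raw_w15.png',M,(0,0,512,384),1.5,'pics/w15.png',P)
plan((.4307,.0083,.043),13.3)
E
```

```text
t20.28 pos [0.4303 0.009  0.2027] yaw 13.33 tilt 0.02 grip 1.001 F [0.0667 0.1964 0.6627] j7 0.06
turn z total 0.001 rows 1 each 0.0006
shift total [0.0012 0.0038 0.7985] rows 5 each [0.0002 0.0008 0.1597]
```

View pics/w15.png

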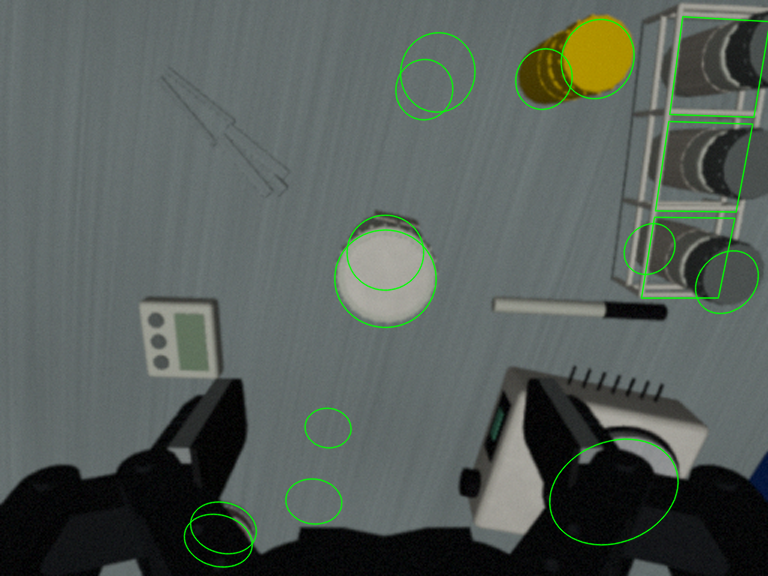

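>>> move_arm(claw=[1,1,1,1,1,1,1,1], dp=[[0.001,0.002,0.08],[0,0,0.15],[0,0,0.15],[0,0,0.15],[0,0,0.15],[0,0,0.08],[0,0,0.053],[0,0,0]], turn=[[0,0,0],[0,0,0],[0,0,0],[0,0,0],[0,0,0],[0,0,0],[0,0,0],[0,0,0]])

```text
clock: 20.95
position: [0.4289, 0.008, 0.0378]
ee_rot: [0.993, 0.116, -0.002, 0.001]
ft_force: [0.1, -0.5, 0.0]
grip_width: 0.999
```

>>> move_arm(claw=[0,0,0,0,0,0,0], dp=[[0,0,0],[0,0,0],[0,0,0],[0,0,0],[0,0,0],[0,0,0],[0,0,0]], turn=[[0,0,0],[0,0,0],[0,0,0],[0,0,0],[0,0,0],[0,0,0],[0,0,0]])

```text
clock: 21.53
position: [0.431, 0.0083, 0.0412]
ee_rot: [0.993, 0.116, 0.001, -0.0]
ft_force: [-0.4, -0.3, 6.6]
grip_width: 0.696
```

>>> move_arm(claw=[0,0,0,0,0,0,0], dp=[[0,0,-0.04],[0,0,-0.1],[0,0,-0.14],[0,0,-0.14],[0,0,-0.08],[0,0,0],[0,0,0]], turn=[[0,0,0],[0,0,0],[0,0,0],[0,0,0],[0,0,0],[0,0,0],[0,0,0]])

```text
clock: 22.12
position: [0.4305, 0.0082, 0.1412]
ee_rot: [0.993, 0.116, 0.001, -0.0]
ft_force: [0.2, -0.0, -1.4]
grip_width: 0.693
```

```bash
python3 - <<'E'
from plan import *
P=snap('wrist','w16',1.5)
plan((.5244,-.3747,.14),16)
E
```

```text
t22.17 pos [0.4298 0.0081 0.1401] yaw 13.28 tilt 0.03 grip 0.685 F [-0.9542  1.5336 -0.8621] j7 0.09
turn z total -0.060 rows 1 each -0.0604
shift total [-0.0731  1.9701  0.0007] rows 12 each [-0.0061  0.1642  0.0001]
```

View pics/w16.png

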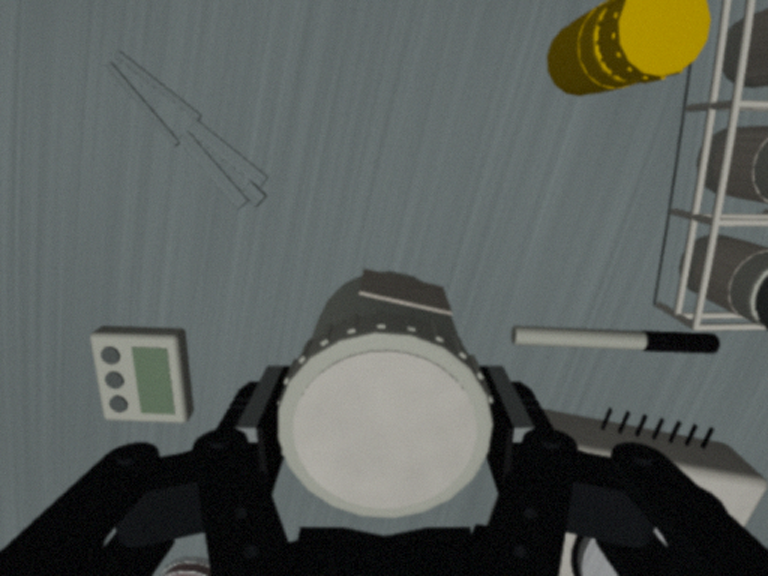

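>>> move_arm(claw=[0,0,0,0,0,0,0,0], dp=[[0,0,0],[-0.006,0.1,0],[-0.006,0.16,0],[-0.006,0.17,0],[-0.006,0.17,0],[-0.006,0.17,0],[-0.006,0.17,0],[-0.006,0.17,0]], turn=[[0,0,-0.06],[0,0,0],[0,0,0],[0,0,0],[0,0,0],[0,0,0],[0,0,0],[0,0,0]])

```text
clock: 22.83
position: [0.4825, -0.2091, 0.139]
ee_rot: [0.99, 0.139, -0.001, -0.0]
ft_force: [0.9, 1.0, 0.2]
grip_width: 0.691
```

>>> move_arm(claw=[0,0,0,0,0,0,0,0], dp=[[-0.006,0.17,0],[-0.006,0.17,0],[-0.006,0.17,0],[-0.006,0.17,0],[-0.006,0.12,0],[-0.006,0.06,0],[0,0,0],[0,0,0]], turn=[[0,0,0],[0,0,0],[0,0,0],[0,0,0],[0,0,0],[0,0,0],[0,0,0],[0,0,0]])

```text
clock: 23.5
position: [0.5225, -0.3751, 0.1386]
ee_rot: [0.99, 0.138, -0.001, -0.001]
ft_force: [0.2, -0.6, -0.3]
grip_width: 0.693
```

```bash
python3 - <<'E'
from plan import *
from ov import draw,M
P=snap('wrist','w17',1.5)
draw('wrist','raw_w17.png',M,(0,0,512,384),1.5,'pics/w17.png',P)
plan((.5244,-.3747,.045),16)
E
```

```text
t23.55 pos [ 0.523 -0.374  0.139] yaw 15.98 tilt 0.13 grip 0.690 F [-0.0069  0.001  -0.1726] j7 1.08
turn z total -0.000 rows 1 each -0.0005
shift total [0.0056 0.005  0.4698] rows 3 each [0.0019 0.0017 0.1566]
```

View pics/w17.png

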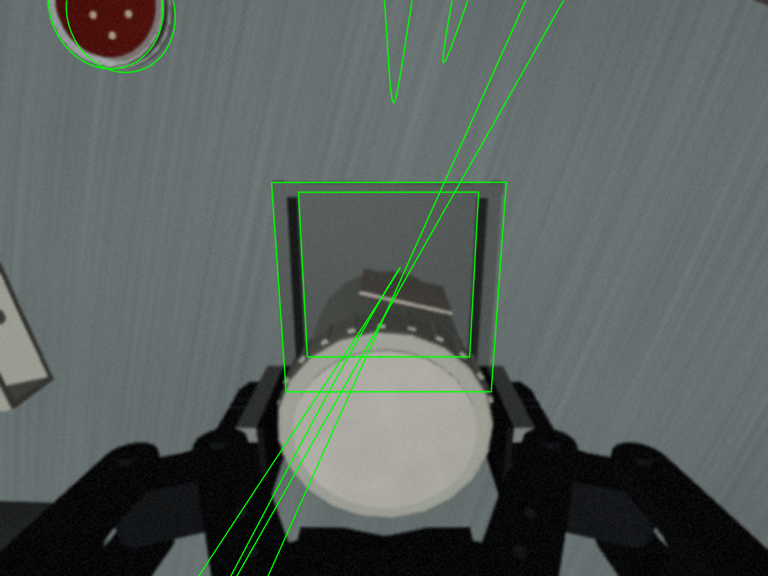

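>>> move_arm(claw=[0,0,0,0,0,0,0], dp=[[0.004,0,0.06],[0,0,0.12],[0,0,0.13],[0,0,0.1],[0,0,0.045],[0,0,0.02],[0,0,0]], turn=[[0,0,0],[0,0,0],[0,0,0],[0,0,0],[0,0,0],[0,0,0],[0,0,0]])

```text
clock: 24.13
position: [0.5243, -0.3738, 0.0454]
ee_rot: [0.99, 0.139, -0.0, -0.001]
ft_force: [0.2, 0.3, -0.3]
grip_width: 0.694
```

>>> move_arm(claw=[0,0,1,1,1,1,1], dp=[[0,0,0],[0,0,0],[0,0,0],[0,0,0],[0,0,0],[0,0,0],[0,0,0]], turn=[[0,0,0],[0,0,0],[0,0,0],[0,0,0],[0,0,0],[0,0,0],[0,0,0]])

```text
clock: 24.72
position: [0.5244, -0.3748, 0.0453]
ee_rot: [0.99, 0.139, 0.0, -0.0]
ft_force: [0.0, 0.3, -0.4]
grip_width: 0.997
```

>>> move_arm(claw=[1,1,1,1,1,1,1], dp=[[0,0,-0.05],[0,0,-0.14],[0,0,-0.15],[0,0,-0.15],[0,0,-0.15],[0,0,-0.1],[0,0,0]], turn=[[0,0,0],[0,0,0],[0,0,0],[0,0,0],[0,0,0],[0,0,0],[0,0,0]])

```text
clock: 25.3
position: [0.5257, -0.3765, 0.1991]
ee_rot: [0.99, 0.139, 0.003, 0.002]
ft_force: [-0.5, -0.6, 0.3]
grip_width: 1.0
```

```bash
python3 - <<'E'
from plan import *
P=snap('wrist','w18',1.5)
plan((.3455,-.2735,.2),-30)
plan((.3455,-.2735,.2),16)
E
```

```text
t25.35 pos [ 0.5252 -0.3758  0.1965] yaw 15.97 tilt 0.27 grip 1.003 F [ 0.3022 -0.4173 -0.8577] j7 1.06
turn z total 1.021 rows 7 each 0.1459
shift total [-1.0337  0.0062 -0.0176] rows 7 each [-0.1477  0.0009 -0.0025]
t25.35 pos [ 0.5252 -0.3758  0.1965] yaw 15.97 tilt 0.27 grip 1.003 F [ 0.3022 -0.4173 -0.8577] j7 1.06
turn z total -0.001 rows 1 each -0.0008
shift total [-0.7225 -0.7393 -0.0176] rows 7 each [-0.1032 -0.1056 -0.0025]
```

View pics/w18.png

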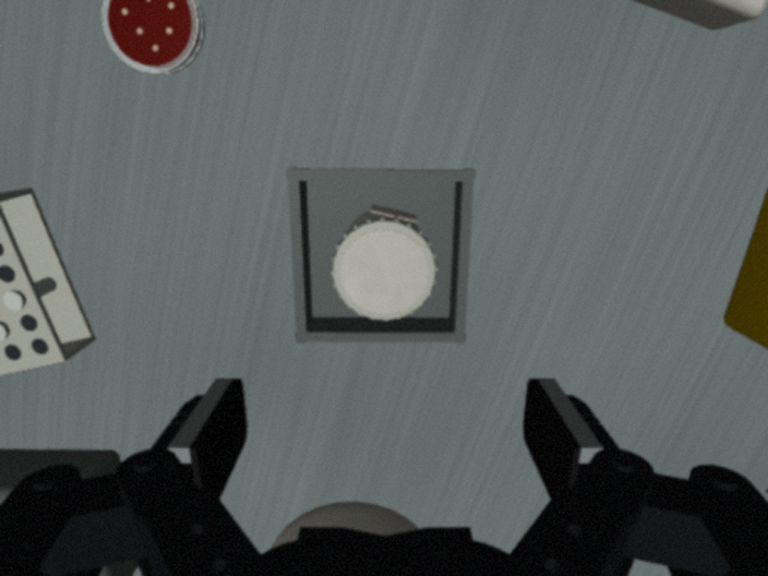

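>>> move_arm(claw=[1,1,1,1,1,1,1,1], dp=[[-0.06,-0.06,0],[-0.1,-0.1,0],[-0.11,-0.115,0],[-0.11,-0.115,0],[-0.11,-0.115,0],[-0.11,-0.115,0],[-0.08,-0.08,0],[-0.042,-0.039,0]], turn=[[0,0,0],[0,0,0],[0,0,0],[0,0,0],[0,0,0],[0,0,0],[0,0,0],[0,0,0]])

```text
clock: 26.02
position: [0.3424, -0.2709, 0.1924]
ee_rot: [0.99, 0.139, -0.0, -0.001]
ft_force: [-0.0, -0.5, 0.5]
grip_width: 0.996
```

>>> move_arm(claw=[1,1,1,1], dp=[[0,0,0.15],[0,0,0.15],[0,0,0],[0,0,0]], turn=[[0,0,0],[0,0,0],[0,0,0],[0,0,0]])

```text
clock: 26.35
position: [0.3436, -0.272, 0.1326]
ee_rot: [0.99, 0.139, -0.002, -0.001]
ft_force: [0.5, -0.7, 0.8]
grip_width: 0.998
```

```bash
python3 - <<'E'
from plan import *
from ov import draw,M
P=snap('wrist','w19',1.5)
draw('wrist','raw_w19.png',{'dish':M['dish']},(0,0,512,384),1.5,'pics/w19.png',P)
plan((.3455,-.2735,.0),16)
E
```

```text
t26.40 pos [ 0.3446 -0.2726  0.1338] yaw 15.96 tilt 0.08 grip 1.000 F [ 0.5288 -0.1016  0.8524] j7 0.83
turn z total -0.001 rows 1 each -0.0008
shift total [0.003  0.0056 0.669 ] rows 5 each [0.0006 0.0011 0.1338]
```

View pics/w19.png

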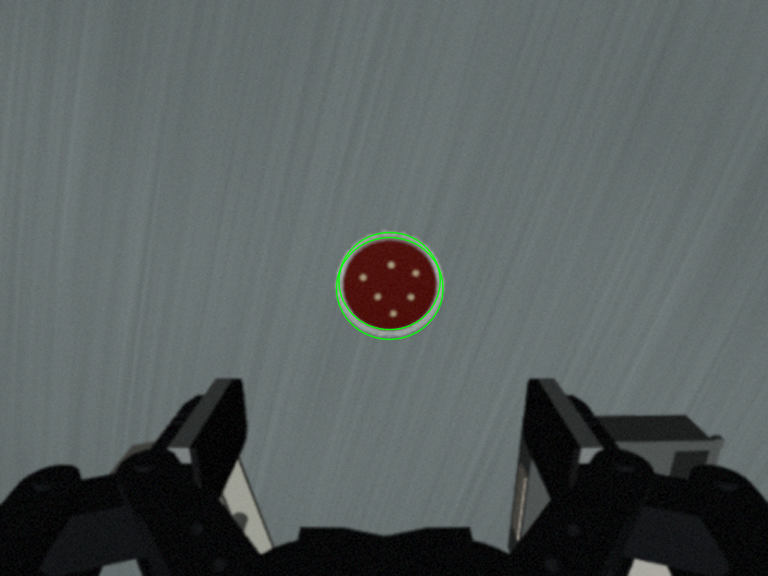

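>>> move_arm(claw=[1,1,1,1,1,1,1,1], dp=[[0.008,0.005,0.08],[0,0,0.14],[0,0,0.15],[0,0,0.12],[0,0,0.08],[0,0,0.05],[0,0,0.025],[0,0,0]], turn=[[0,0,0],[0,0,0],[0,0,0],[0,0,0],[0,0,0],[0,0,0],[0,0,0],[0,0,0]])

```text
clock: 27.07
position: [0.3472, -0.2731, 0.0045]
ee_rot: [0.99, 0.139, -0.0, -0.0]
ft_force: [-0.5, 0.4, 0.3]
grip_width: 1.0
```

>>> move_arm(claw=[1,1], dp=[[0,0,0.012],[0,0,0]], turn=[[0,0,0],[0,0,0]])

```text
clock: 27.23
position: [0.3475, -0.2732, 0.0027]
ee_rot: [0.99, 0.139, 0.001, 0.0]
ft_force: [-0.7, -1.0, 1.2]
grip_width: 0.998
```

>>> move_arm(claw=[0,0,0,0,0,0], dp=[[0,0,0],[0,0,0],[0,0,0],[0,0,0],[0,0,0],[0,0,0]], turn=[[0,0,0],[0,0,0],[0,0,0],[0,0,0],[0,0,0],[0,0,0]])

```text
clock: 27.73
position: [0.3472, -0.273, 0.0027]
ee_rot: [0.99, 0.139, 0.001, -0.0]
ft_force: [-3.2, 2.6, 11.7]
grip_width: 0.686
```

```bash
python3 - <<'E'
from plan import *
P=snap('wrist','w20',1.5)
plan((.3455,-.2735,.0),16)
E
```

```text
t27.78 pos [ 0.3472 -0.2731  0.0027] yaw 15.99 tilt 0.06 grip 0.685 F [-2.7533  1.8475 12.0598] j7 1.08
turn z total -0.000 rows 1 each -0.0003
shift total [-0.0086 -0.0001  0.0135] rows 1 each [-0.0086 -0.0001  0.0135]
```

View pics/w20.png

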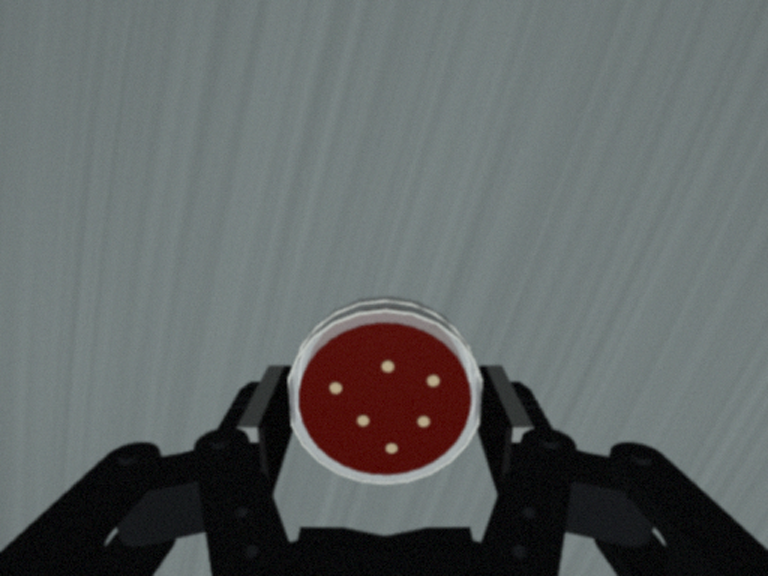

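>>> move_arm(claw=[0,0,0,0,0,0,0,0], dp=[[0,0,-0.03],[0,0,-0.08],[0,0,-0.12],[0,0,-0.14],[0,0,-0.14],[0,0,-0.09],[0,0,-0.05],[0,0,0]], turn=[[0,0,0],[0,0,0],[0,0,0],[0,0,0],[0,0,0],[0,0,0],[0,0,0],[0,0,0]])

```text
clock: 28.45
position: [0.3478, -0.2734, 0.1337]
ee_rot: [0.99, 0.139, 0.002, 0.0]
ft_force: [0.5, -0.1, -0.1]
grip_width: 0.682
```

```bash
python3 - <<'E'
from plan import *
P=snap('wrist','w21',1.5)
plan((.6336,-.1161,.1327),16)
E
```

```text
t28.50 pos [ 0.3471 -0.2729  0.1322] yaw 16.01 tilt 0.12 grip 0.682 F [ 0.3254  0.6706 -1.4226] j7 0.84
turn z total 0.000 rows 1 each 0.0001
shift total [ 1.593  -0.3588 -0.0024] rows 10 each [ 0.1593 -0.0359 -0.0002]
```

View pics/w21.png

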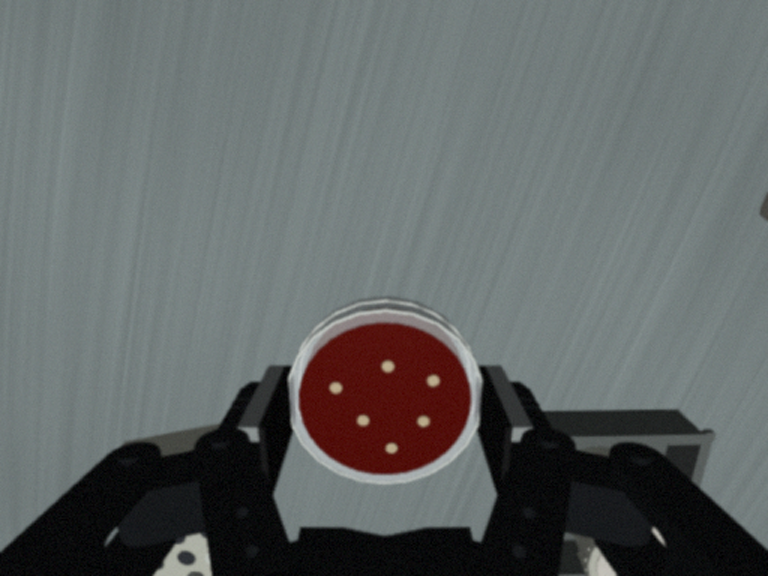

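>>> move_arm(claw=[0,0,0,0,0,0,0,0], dp=[[0.06,-0.014,0],[0.12,-0.027,0],[0.16,-0.036,0],[0.16,-0.036,0],[0.16,-0.036,0],[0.16,-0.036,0],[0.16,-0.036,0],[0.16,-0.036,0]], turn=[[0,0,0],[0,0,0],[0,0,0],[0,0,0],[0,0,0],[0,0,0],[0,0,0],[0,0,0]])

```text
clock: 29.17
position: [0.5527, -0.1588, 0.1292]
ee_rot: [0.99, 0.139, -0.002, -0.0]
ft_force: [0.7, 0.0, 0.2]
grip_width: 0.68
```

>>> move_arm(claw=[0,0,0,0,0,0,0,0], dp=[[0.16,-0.036,0],[0.14,-0.032,0],[0.1,-0.022,0],[0.053,-0.012,0],[0,0,0],[0,0,0],[0,0,0],[0,0,0]], turn=[[0,0,0],[0,0,0],[0,0,0],[0,0,0],[0,0,0],[0,0,0],[0,0,0],[0,0,0]])

```text
clock: 29.83
position: [0.6321, -0.1175, 0.1318]
ee_rot: [0.99, 0.138, -0.0, -0.0]
ft_force: [-0.8, 0.5, 0.8]
grip_width: 0.681
```

```bash
python3 - <<'E'
from plan import *
from ov import draw,M
P=snap('wrist','w22',1.5)
draw('wrist','raw_w22.png',{'plate':M['plate']},(0,0,512,384),1.5,'pics/w22.png',P)
plan((.6336,-.1161,.062),16)
E
```

```text
t29.88 pos [ 0.6323 -0.1173  0.132 ] yaw 15.88 tilt 0.01 grip 0.682 F [-0.0615  0.3831 -0.4593] j7 0.62
turn z total -0.003 rows 1 each -0.0026
shift total [ 0.0077 -0.0038  0.35  ] rows 3 each [ 0.0026 -0.0013  0.1167]
```

View pics/w22.png

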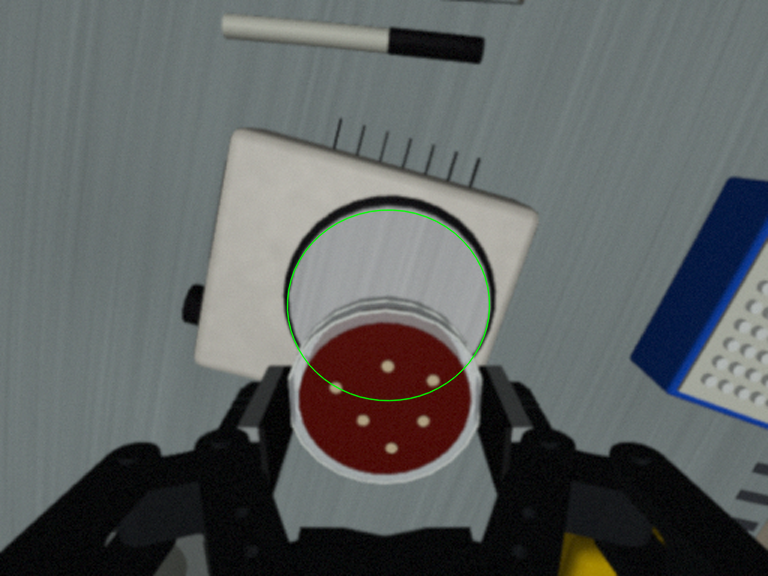

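>>> move_arm(claw=[0,0,0,0,0,0,0,0], dp=[[0.007,-0.004,0.05],[0,0,0.09],[0,0,0.1],[0,0,0.06],[0,0,0.03],[0,0,0.015],[0,0,0],[0,0,0]], turn=[[0,0,0],[0,0,0],[0,0,0],[0,0,0],[0,0,0],[0,0,0],[0,0,0],[0,0,0]])

```text
clock: 30.55
position: [0.6347, -0.1153, 0.0636]
ee_rot: [0.99, 0.139, 0.001, 0.0]
ft_force: [0.1, -0.8, 0.5]
grip_width: 0.686
```

```bash
python3 - <<'E'
from plan import *
P=snap('wrist','w23',1.5)
plan((.6336,-.1161,.061),16)
E
```

```text
t30.60 pos [ 0.6349 -0.1153  0.0638] yaw 15.98 tilt 0.08 grip 0.683 F [-1.0457  0.4178 -0.5097] j7 0.65
turn z total -0.000 rows 1 each -0.0005
shift total [-0.0072  0.0023  0.0139] rows 1 each [-0.0072  0.0023  0.0139]
```

View pics/w23.png

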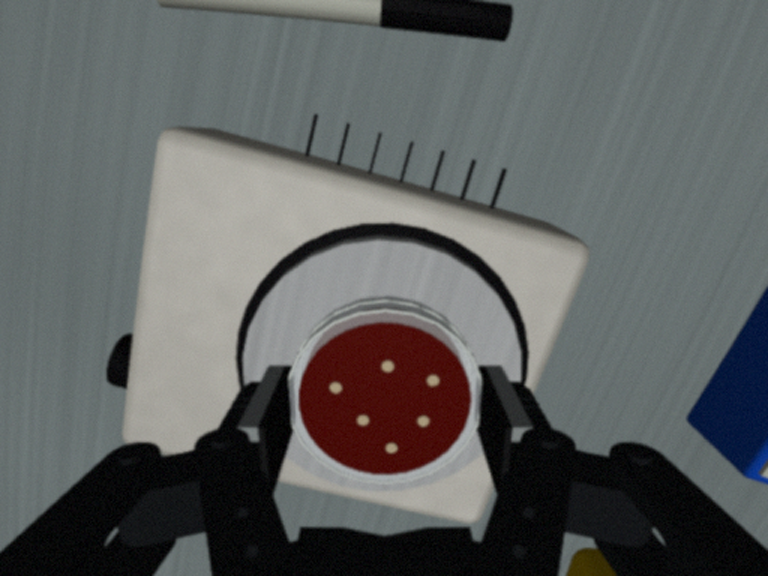

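>>> move_arm(claw=[0,0,0,0.9,0.9,0.9,0.9,0.9], dp=[[-0.003,0.001,0.007],[0,0,0.005],[0,0,0],[0,0,0],[0,0,0],[0,0,0],[0,0,0],[0,0,0]], turn=[[0,0,0],[0,0,0],[0,0,0],[0,0,0],[0,0,0],[0,0,0],[0,0,0],[0,0,0]])

```text
clock: 31.27
position: [0.6337, -0.1154, 0.0604]
ee_rot: [0.99, 0.139, -0.0, -0.0]
ft_force: [0.6, 0.8, -0.5]
grip_width: 0.903
```

>>> move_arm(claw=[1,1,1,1,1,1,1,1], dp=[[0,0,-0.04],[0,0,-0.1],[0,0,-0.15],[0,0,-0.15],[0,0,-0.15],[0,0,-0.1],[0,0,0],[0,0,0]], turn=[[0,0,0],[0,0,0],[0,0,0],[0,0,0],[0,0,0],[0,0,0],[0,0,0],[0,0,0]])

```text
clock: 31.93
position: [0.6344, -0.1157, 0.2002]
ee_rot: [0.99, 0.139, 0.001, 0.0]
ft_force: [0.0, -0.7, -0.7]
grip_width: 0.998
```

```bash
python3 - <<'E'
from plan import *
P=snap('wrist','w24',1.5)
plan((.40,-.40,.3),16)
E
```

```text
t31.98 pos [ 0.6337 -0.1154  0.1986] yaw 15.98 tilt 0.03 grip 1.002 F [-0.1858 -0.1155 -1.726 ] j7 0.59
turn z total -0.000 rows 1 each -0.0003
shift total [-1.5156  1.046  -0.5068] rows 12 each [-0.1263  0.0872 -0.0422]
```

View pics/w24.png

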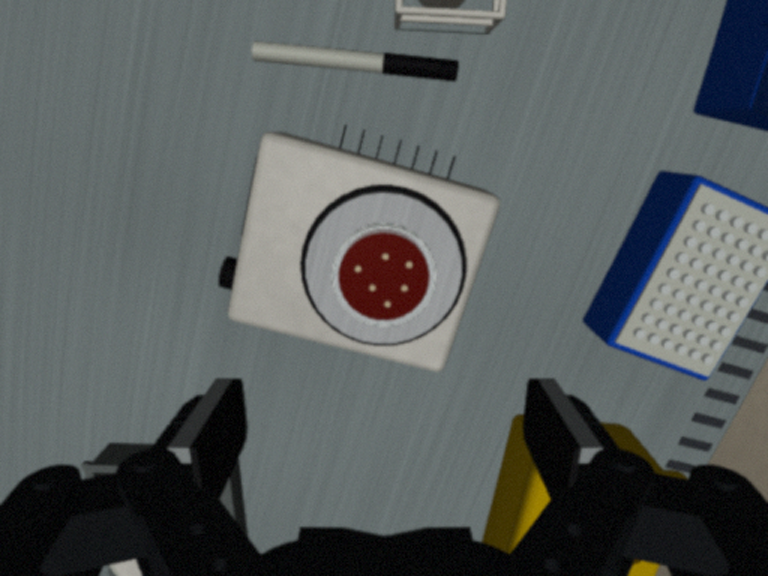

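>>> move_arm(claw=[1,1,1,1,1,1,1,1], dp=[[0,0,-0.1],[0,0,-0.15],[-0.06,0.04,-0.15],[-0.13,0.09,-0.1],[-0.13,0.09,0],[-0.13,0.09,0],[-0.13,0.09,0],[-0.13,0.09,0]], turn=[[0,0,0],[0,0,0],[0,0,0],[0,0,0],[0,0,0],[0,0,0],[0,0,0],[0,0,0]])

```text
clock: 32.65
position: [0.5227, -0.2494, 0.2973]
ee_rot: [0.99, 0.139, -0.001, -0.0]
ft_force: [0.0, -0.5, -0.1]
grip_width: 0.998
```

>>> move_arm(claw=[1,1,1,1,1,1,1,1], dp=[[-0.13,0.09,0],[-0.13,0.09,0],[-0.13,0.09,0],[-0.13,0.09,0],[-0.13,0.09,0],[-0.06,0.05,0],[0,0,0],[0,0,0]], turn=[[0,0,0],[0,0,0],[0,0,0],[0,0,0],[0,0,0],[0,0,0],[0,0,0],[0,0,0]])

```text
clock: 33.32
position: [0.4145, -0.3842, 0.2975]
ee_rot: [0.99, 0.138, -0.001, -0.001]
ft_force: [0.3, -0.3, -0.6]
grip_width: 0.998
```

```bash
python3 - <<'E'
from plan import *
from ov import draw
snap('top','t25'); snap('scene','s25')
a=np.radians(13.5)
M={'rack':(.6087,.1204,13.5),'plate':(.6336,-.1161),'bin':(.5244,-.3747,16),'tray':(.5227,.3827,-13.5)}
draw('top','raw_t25.png',M,(90,110,400,230),2.5,'pics/t25o.png')
draw('scene','raw_s25.png',M,(110,140,440,300),2.4,'pics/s25o.png')
E
```

```text
(no output)
```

View pics/t25o.png

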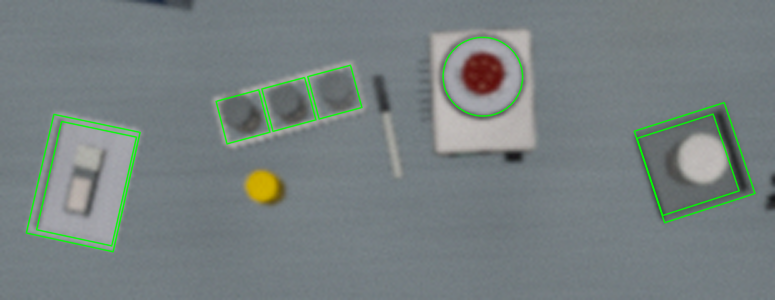

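View pics/s25o.png

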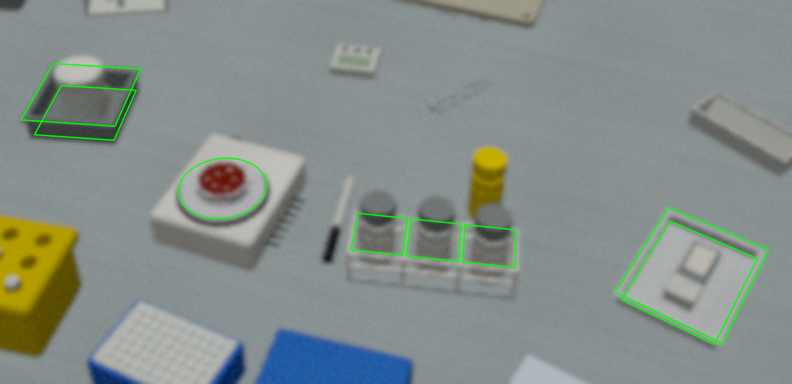

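```bash
python3 - <<'E'
from ov import *
q=(.6087,.1204,np.radians(13.5)); c,s=np.cos(q[2]),np.sin(q[2])
im=cv2.imread('raw_t25.png'); x0,y0,x1,y1=170,130,245,175; f=10
z=cv2.resize(im[y0:y1,x0:x1],None,fx=f,fy=f,interpolation=cv2.INTER_CUBIC)
for y in(-.058,0,.058):
    w=(q[0]-y*s,q[1]+y*c)
    for zz,r in((.09,.0185),):
        p=(proj('top',circ(*w,zz,r))-[x0,y0]+.5)*f-.5
        cv2.polylines(z,[p.astype(np.int32)],True,(0,255,0),1,cv2.LINE_AA)
cv2.imwrite('pics/t25z.png',z)
E
```

```text
(no output)
```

View pics/t25z.png

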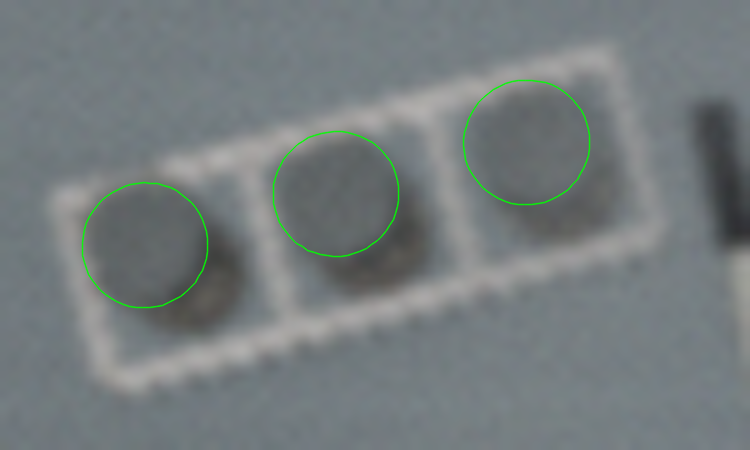

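The circles drawn for ideally centred caps lie on all three bottle caps, near (145, 245), (336, 193) and (527, 142). That puts each bottle within about 3 mm of its bay centre. Everything is in place, so I'm handing in.

```bash
python3 - <<'E'
from workcell import manip
o=manip.get_obs(); print(o['clock'],o['joint_velocities'].max(),o['grip_width'])
print(manip.hand_in())
E
```

```text
33.4167 0.0018410263358521455 0.999778797622379
the job is handed in; nothing more can be done
None
```

All five placements are done and the job is handed in at about 33 s of the 122 s allowed. `hand_in` gives no verdict.

- **Bottles:** bottle_a stands in the +58 mm bay and bottle_b in the middle bay. The filed bottle is still upright in its own bay.
- **Pot, mailer and dish:** the pot stands in the bin, the mailer lies flat in the tray and the dish is on the warmer plate.

Last checks, from the final top and scene pictures:
- **Bay centres:** all three caps lie within about 3 mm of their bay centres.
- **Dish:** it is about 3 mm off the plate centre, against a limit of 18 mm.
- **Pot and mailer:** both are well inside their containers, judged by eye and not measured.
- **Other:** everything looks upright, the yellow decoy still stands, and the arm is clear with the gripper open.

Two measurements disagreed with my first ones. My first rack estimate was about 3 mm off, so I refitted it from all three cameras before placing the bottles. My first top-view reading of the filed bottle also missed by several mm, but its cap matched its bay in the final check.

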